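# Shut the open drawer, free the interlock and shelve two cartons of slides

### The arm

A 6-joint arm with a two-finger parallel gripper is mounted at the origin on the work surface. World frame = base frame: x ahead of the robot, y to its left, z up, the work surface at z = 0. Lengths are in m, angles in rad, forces in N, time in s.
With the tool pointing down it reaches from about 0.425 to 0.95 m from the base axis. Payload 3.5 kg.
Tool frame: the origin (TCP) lies midway between the tips of the shut fingers; the grasp point (between the pads) lies 19 mm behind it; x points along the fingers, y is the direction in which the jaws open and shut, and the axes are right-handed (so a half turn about x gives the same grasp; the last joint's range is limited). The gripper opens to 85 mm and grips with 20 to 120 N. Pads are 22 mm wide; open, the fingers measure 114 mm over their backs; the gripper's body (76 mm by 85 mm) begins 54 mm behind the grasp point. The pads swing forward as they close: fully open they stand 13 mm farther back than shut.
Start: joints at [-1.269, 0.286, 1.577, -0, 1.279, -0.15], TCP at [0.295, -0.607, 0.231] pointing down, gripper open.
Joint ranges: [-2.77, 2.77], [-0.9, 2.22], [0.21, 2.48], [-1.53, 4.67], [0.24, 2.81], [-2.84, 2.84]. Speed limits (rad/s): [2.79, 2.79, 3.14, 3.14, 3.14, 3.14].

### API

Orientations are given as a unit quaternion [x, y, z, w].
In Python, from plant import sensors, optics, ctrl gives the robot as it stands.
- The arm moves only by the tool arm_command, never from a script. Its argument "increments" is a list that holds one entry, the list of rows, each a list of 4 numbers: the shift along the tool's x, y, z in cm, then the turn about the tool's x in rad. A call has 1 to 20 rows; each row shifts and turns the commanded pose from where the row before left it, along the tool's axes as they then stand; what a row does not reach is not made up. A row lasts 1/8 s, in which the tool goes at most 62.5 mm and 10.7 degrees, less where a joint would pass 70% of its speed; a pose out of reach is approached as far as the arm can. A call with a gripper value outside its range is refused whole. "grip" is the finger opening in cm, from 0 to 8.54, set as the call begins (left out, the last holds). The fingers move at their own pace and stop on an object; "grip_force" is the grip in N (left out, the last holds). Time passes only in rows, so rows that do not move let the fingers close. It gives the time, the measured TCP pose, the force and the opening at its end, in the units of the state.
- sensors.get_state(): the state, without advancing time (a new reading comes with each control period).
- optics.read_camera(name): name is "side" or "top" or "wrist"; returns the picture (420x560x3 uint8, blue, green, red); there is no depth.
- optics.camera_model(name): a dict with "camera_matrix" (3x3 intrinsics, pixels), "world_from_camera" (4x4, takes a point from camera to world coordinates); the wrist camera has in their place "mount" (4x4, takes a point from camera to tool coordinates, whose origin is the TCP and whose axes are the tool frame's). Camera axes: x right, y up, looking along -z (the intrinsics and any distortion apply to the point x, -y, -z); pixel columns grow to the right and rows downward; lengths in m; the calibration is good to about 2 mm. A picture is of the moment at which its call begins: read the wrist's pose just before it. camera_model takes no time and is no camera call.
- ctrl.sign_off(): hands the job in, once; it reports no verdict.
Trained networks look in the newest picture that a camera, given by its name, has taken for a name from the list of things; names that differ only in an ending like _2 or _b are one class to them, and where a whole thing is asked for, a point or a joint stands for the part that bears it (a point fixed in the world has none). Each returns a list of dicts, best first, with "conf" (0 to 1); they miss things now and then, are a little off and sometimes report something else, mostly with a low value. They report only what shows in the picture. A call takes as long as a camera call. They do not tell look-alikes from the thing itself.
- optics.boxes_of(camera, query): "at" ([row, column] in pixels, amid what is visible of it).
- optics.place_of(camera, query): "at" ([row, column] in pixels: a listed point, or the origin of a listed thing).
The state is a dict: "time": time; "qpos": joint angles; "dq": joint speeds; "joint_efforts": joint torques, N m; "eef_pos": TCP position; "tcp_rot": TCP orientation; "contact_force": force on the tool from outside, world axes, zero at the start; "wrist_torque": the same for the moment, N m; "opening": opening from 0.0 (shut) to 1.0 (fully open).
Only numpy, scipy, OpenCV 4.12 (cv2) and the standard library are available. Lean on these libraries where they do the work, as an engineer would, in place of code of your own. Each camera call takes 0.05 s, during which the arm holds its last target.

### The job

Only one drawer of this low two-drawer unit can be out at a time, and one has been left open: shut it fully so that the interlock frees the other, then pull that other drawer well out. Stack the two loose cartons of microscope slides squarely on the carton lying in it, label side up, making one straight pile of three, setting each down rather than dropping it. Then close that drawer fully without slamming it, and leave the bottle, beaker, flask and tip box as they stand.

Things in the scene. Friction and masses are not known exactly. Their poses are not given: they have to be found in the camera images.
- cabinet: fixed low white drawer unit, 250 mm deep (x) x 416 wide (y) x 130 high, two equal teal drawers side by side, centre lines 102 mm either side of its middle; origin at the centre of its underside, on the bench. Drawers slide out along its own -x, towards the robot (yaw up to 6 degrees); shut fronts (200 wide, 103 high) lie 125 mm ahead of the origin. Either side may start open.
- drawer_p (a joint): how far the drawer that was left open is out, in m: 0 fully shut, 0.165 fully out; starts at 0.08 to 0.16. About 2 N moves it and it stays where left. Interlock: while it is out more than a few mm the other drawer gives only about 5 mm when pulled with 20 N, and the reverse; with both shut either opens freely. Holds a fixed insert, nothing loose.
- drawer_p_handle (a point): middle of the bar handle of the drawer left open: steel bar 10 mm thick, 104 mm long along the unit's y, centre line 40 mm in front of the drawer front, 95 mm above the bench (35 mm below the unit's top). Moves with the drawer; its axes are the unit's. Its place tells which side this drawer is.
- drawer_q (a joint): how far the other drawer, shut and locked at the start, is out, in m: 0 fully shut, 0.165 fully out. About 2 N moves it once free; it stays where it is left.
- drawer_q_handle (a point): middle of the bar handle of the drawer that starts shut (same handle as the other: bar 10 mm thick along the unit's y axis, 40 mm in front of the drawer front, 95 mm above the bench). Moves with the drawer.
- drawer_q_floor (a point): point on the inner floor of the drawer that starts shut, on its centre line, 62 mm behind its front's inner face (78 mm behind the outer). Inner floor 215 mm (x) x 172 mm (y), 25 mm above the bench; side walls rise 70 mm above it, the front 92 mm. A pile up to 85 mm above the floor passes under the unit's top. Moves with the drawer.
- carton_in: flat white carton of microscope slides, 82 (its x) x 56 (its y) x 22 mm high, about 180 g, rigid, lid and paper label on top; lies loose in the front half of the drawer that starts shut, long side roughly along the drawer's slide (within 15 degrees); origin at the centre of its underside, z up.
- carton_a: loose carton of slides on the bench beside the unit, left or right, at any yaw: 82 (its x) x 56 (its y) x 22 mm, about 180 g; origin at the centre of its underside, label on top (+z).
- carton_b: second loose carton of slides on the bench, the same size and kind; origin at the centre of its underside, label on top (+z).
- reagent_bottle: bystander: amber bottle standing on the bench beside a carton's place, 68 mm across, 165 mm high; origin at the centre of its underside.
- beaker: bystander: glass beaker standing on the bench, 72 mm across, 95 mm high; origin at the centre of its underside.
- tip_box: bystander: pipette-tip box, 80 x 115 x 56 mm high, standing on the unit's top, its middle at least 95 mm behind the shut drawer fronts; origin at the centre of its underside.
- flask: bystander: stoppered conical flask standing on the bench at the robot's left, 82 mm across its foot, 126 mm high; origin at the centre of its underside.
Things that resemble listed ones, but are neither listed nor needed, are in the scene too. Leave any pink look-alike of the carton_b alone.

How it is judged:
By the outcome, as a careful person would: the job done as asked, in the order asked, and still so for the second after the job is handed in, with the robot touching nothing.
It also fails if it takes over 72 s, if anything falls off the work surface, if the arm or the gripper's body presses on something with over 40 N, if the wrist force passes 120 N, or if a joint passes its speed limit or range.

## Working session

There is one attempt and no reset: what is moved stays moved. The work goes in short steps, Python scripts to look and compute and a tool call to move; the robot and the scene stay as the last step left them, time stands still between calls to the robot, and variables do not carry over. Pictures are saved under pics/ and viewed, and the job is handed in when it is done.

Besides the shell and the picture viewer there is one more tool, called after ">>>" as name([rows], argument=value, ...), one row to a line, values as JSON. arm_command: Moves the arm, as the interface text tells. Its arguments: {"type":"object","properties":{"increments":{"type":"array","items":{"type":"array","items":{"type":"array","items":{"type":"number"}}}},"grip":{"type":"number"},"grip_force":{"type":"number"}},"required":["increments"]}

```bash
ls; mkdir -p pics; cat > h.py <<'E'
import numpy as np, cv2
from plant import sensors, optics, ctrl
from scipy.spatial.transform import Rotation as R
def cam(name, st=None):
    m=optics.camera_model(name); K=np.array(m["camera_matrix"])
    if "world_from_camera" in m: T=np.array(m["world_from_camera"])
    else:
        st=st or sensors.get_state()
        W=np.eye(4); W[:3,:3]=R.from_quat(st["tcp_rot"]).as_matrix(); W[:3,3]=st["eef_pos"]
        T=W@np.array(m["mount"])
    return K,T,m
def pix2z(name,rc,z,st=None):
    K,T,m=cam(name,st)
    d=np.array(m.get("distortion",m.get("dist_coeffs",np.zeros(5))),float)
    p=cv2.undistortPoints(np.array([[[rc[1],rc[0]]]],float),K,d)[0,0]
    v=T[:3,:3]@np.array([p[0],-p[1],-1]); o=T[:3,3]
    return o+v*(z-o[2])/v[2]
def proj(name,X,st=None):
    K,T,m=cam(name,st)
    d=np.array(m.get("distortion",m.get("dist_coeffs",np.zeros(5))),float)
    X=np.atleast_2d(X); c=(X-T[:3,3])@T[:3,:3]
    q=c*np.array([1,-1,-1])
    u,_=cv2.projectPoints(q.reshape(-1,1,3),np.zeros(3),np.zeros(3),K,d)
    return u[:,0,::-1]  # row,col
E
python3 - <<'E'
from h import *
for n in ["side","top","wrist"]:
    im=optics.read_camera(n); cv2.imwrite(f"pics/{n}0.png",im)
    print(n,{k:np.round(v,3).tolist() if not isinstance(v,str) else v for k,v in optics.camera_model(n).items()})
print(sensors.get_state())
for q in ["cabinet","drawer_p_handle","drawer_q_handle","drawer_q_floor","carton_in","carton_a","reagent_bottle","beaker","tip_box","flask"]:
    for n in ["top","side"]:
        print(q,n,[(np.round(d["at"],1).tolist(),round(d["conf"],2)) for d in optics.place_of(n,q)][:5])
E
```

```text
pics
side {'camera_matrix': [[395.82, 0.0, 281.547], [0.0, 395.82, 206.086], [0.0, 0.0, 1.0]], 'world_from_camera': [[-0.831, 0.378, -0.408, 0.218], [-0.556, -0.54, 0.632, 0.68], [0.018, 0.752, 0.659, 0.743], [0.0, 0.0, 0.0, 1.0]]}
top {'camera_matrix': [[499.222, 0.0, 283.848], [0.0, 499.222, 214.759], [0.0, 0.0, 1.0]], 'world_from_camera': [[-0.015, 0.998, -0.063, 0.528], [-1.0, -0.016, -0.011, 0.044], [-0.012, 0.063, 0.998, 1.588], [0.0, 0.0, 0.0, 1.0]]}
wrist {'camera_matrix': [[326.359, 0.0, 283.326], [0.0, 326.359, 211.972], [0.0, 0.0, 1.0]], 'mount': [[-0.001, 0.328, -0.945, -0.142], [1.0, -0.001, -0.001, 0.001], [-0.001, -0.945, -0.328, -0.085], [0.0, 0.0, 0.0, 1.0]]}
{'time': 0.15, 'qpos': array([-1.26900639e+00,  2.87007184e-01,  1.57786616e+00,  2.98803770e-05,
        1.27858882e+00, -1.49974466e-01]), 'dq': array([ 1.91782909e-04, -2.54797125e-03, -3.28040932e-03,  1.05353728e-03,
        8.92846015e-05,  7.11302553e-05]), 'joint_efforts': array([-8.22576703e-05, -4.06603432e+01, -2.93142486e+01, -2.08960382e-04,
        3.99281693e-03, -7.57771659e-06]), 'eef_pos': arra
[... 696 characters left out ...]
7.2], 0.67)]
carton_in side [([210.3, 231.1], 0.44), ([180.5, 406.7], 0.31)]
carton_a top [([197.3, 145.8], 0.87), ([237.2, 195.4], 0.76), ([227.2, 420.0], 0.74), ([188.9, 194.7], 0.64), ([279.4, 245.8], 0.64)]
carton_a side [([352.9, 131.9], 0.95), ([316.6, 228.3], 0.83), ([162.4, 360.6], 0.66), ([306.4, 323.0], 0.66), ([291.1, 168.2], 0.58)]
reagent_bottle top [([276.1, 185.2], 0.87)]
reagent_bottle side [([362.1, 266.8], 0.92)]
beaker top [([272.9, 418.5], 0.88)]
beaker side [([178.0, 404.2], 0.64), ([162.0, 360.6], 0.2)]
tip_box top [([154.0, 355.5], 0.66)]
tip_box side [([135.1, 272.3], 0.68)]
flask top [([235.9, 194.8], 0.73), ([253.7, 149.6], 0.63)]
flask side [([395.1, 195.8], 0.76)]
```

View pics/top0.png

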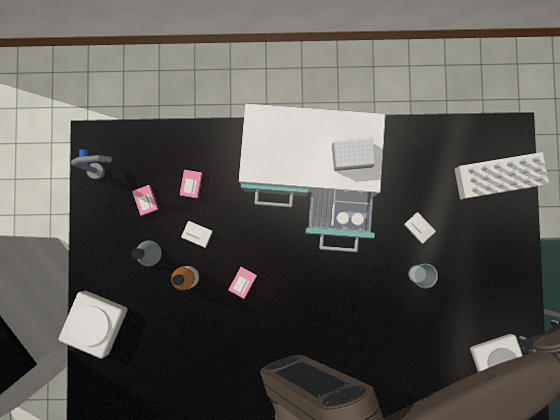

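View pics/side0.png

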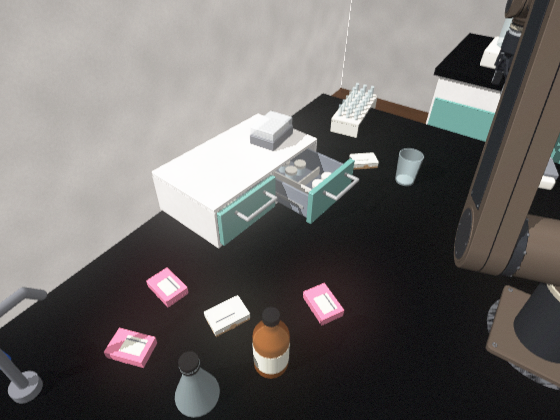

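View pics/wrist0.png

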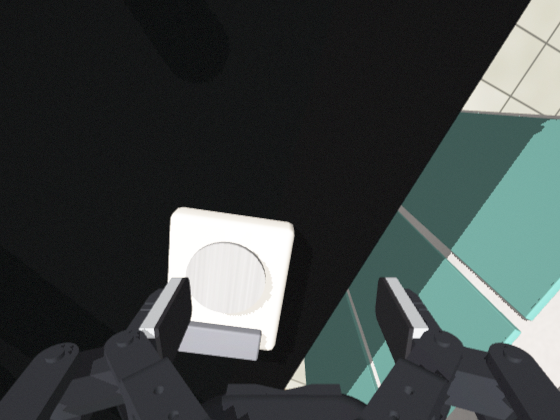

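Top view: two white cartons, at (234,197) left beside the bottle and (227,420) right beside the beaker. Pink look-alikes are at (184,191), (200,145) and (283,242), so I leave those alone. The open drawer is the right one (handle about (248,338)) and the shut drawer is the left one (handle about (203,274)). Next come enlarged crops.

```bash
python3 - <<'E'
from h import *
im=cv2.imread("pics/top0.png")
a=cv2.resize(im[205:265,170:230],None,fx=6,fy=6,interpolation=cv2.INTER_CUBIC)
b=cv2.resize(im[200:260,390:450],None,fx=6,fy=6,interpolation=cv2.INTER_CUBIC)
cv2.imwrite("pics/cart.png",np.hstack([a,b]))
cv2.imwrite("pics/cab.png",cv2.resize(im[95:265,230:400],None,fx=3.5,fy=3.5,interpolation=cv2.INTER_CUBIC))
# cartons: white blobs
for (r0,r1,c0,c1) in [(215,255,178,217),(208,250,400,440)]:
    s=im[r0:r1,c0:c1].min(axis=2)
    g=(s>110).astype(np.uint8)
    n,l,st,ce=cv2.connectedComponentsWithStats(g)
    k=1+np.argmax(st[1:,4]); g=(l==k).astype(np.uint8)
    cs,_=cv2.findContours(g,0,2)
    h=cv2.convexHull(max(cs,key=cv2.contourArea)).reshape(-1,2)
    W=np.array([pix2z("top",(p[1]+r0,p[0]+c0),0.022)[:2] for p in h])
    rr=cv2.minAreaRect((W*1000).astype(np.float32)); print("carton",rr, cv2.boxPoints(rr).tolist())
# handles
for q,rc in [("p",(247.5,337)),("q",(201.6,274.2))]:
    print(q,pix2z("top",rc,0.095))
for rc in [(105,245),(115,385),(192,380),(185,239)]:
    print(pix2z("top",rc,0.13))
for nm,rc,z in [("bottle",(276.1,185.2),0),("beaker",(272.9,418.5),0),("flask",(253.7,149.6),0),("tip",(154,355.5),0.13)]:
    print(nm,pix2z("top",rc,z))
E
```

```text
carton ((572.1574096679688, 337.9030456542969), (84.32881927490234, 57.571292877197266), 66.08934020996094) [[528.75244140625, 311.0243835449219], [581.3829345703125, 287.6900939941406], [615.5623779296875, 364.7817077636719], [562.931884765625, 388.1159973144531]]
carton ((581.158935546875, -362.2559509277344), (83.98896026611328, 58.505550384521484), 41.67201614379883) [[530.3414306640625, -368.3258972167969], [569.23974609375, -412.0273742675781], [631.9764404296875, -356.1860046386719], [593.078125, -312.4845275878906]]
p [ 0.52214441 -0.0961054   0.095     ]
q [0.66252843 0.08911816 0.095     ]
[0.94877515 0.17069762 0.13      ]
[ 0.91084645 -0.24321392  0.13      ]
[ 0.68242545 -0.22214508  0.13      ]
[0.71007053 0.19088124 0.13      ]
bottle [0.43878058 0.37758099 0.        ]
beaker [ 0.43792766 -0.35987449  0.        ]
flask [0.51132845 0.49092159 0.        ]
tip [ 0.79600797 -0.15331099  0.13      ]
```

View pics/cart.png

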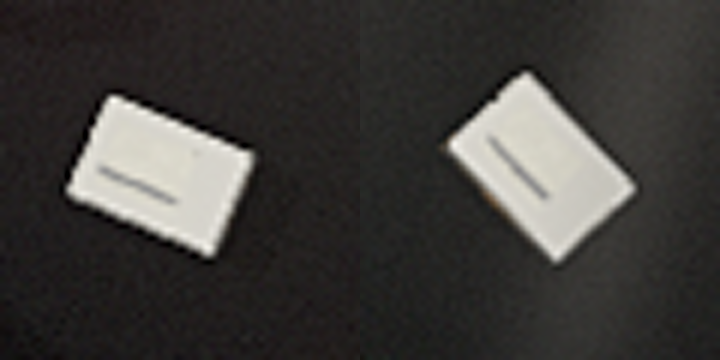

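View pics/cab.png

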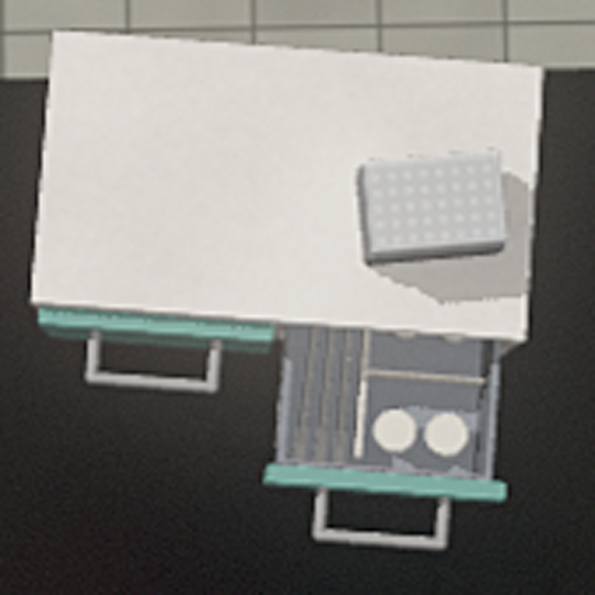

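Both white cartons show a label with a dark mark on top, so they are the right ones. Next I compute the cabinet pose and the move helper.

```bash
cat >> h.py <<'E'
def cabfit():
    from scipy.optimize import least_squares
    px=[(103.6,244.9),(114.1,385.1),(191.9,380),(181.3,239.4)]
    loc=np.array([(.125,.208),(.125,-.208),(-.125,-.208),(-.125,.208)])
    W=np.array([pix2z("top",p,0.13)[:2] for p in px])
    f=lambda v:((loc@np.array([[np.cos(v[2]),np.sin(v[2])],[-np.sin(v[2]),np.cos(v[2])]])+v[:2])-W).ravel()
    r=least_squares(f,[.8,0,0]); return r.x,r.fun,W
def wrap(a,per=2*np.pi): return (a+per/2)%per-per/2
def axes(st=None):
    st=st or sensors.get_state(); return R.from_quat(st["tcp_rot"]).as_matrix()
def yawof(M): return np.arctan2(M[1,1],M[0,1])  # heading of tool y
def plan(target,yaw_y,st=None,half=True):
    """shift cm in tool axes (current) and turn about tool x so tool y heading = yaw_y"""
    st=st or sensors.get_state(); M=axes(st)
    d=M.T@(np.array(target)-st["eef_pos"])*100
    # turning +about tool x (down) decreases heading
    dy=wrap(yaw_y-yawof(M),np.pi if half else 2*np.pi)
    s=-1 if M[2,0]<0 else 1
    return np.round(d,2),round(s*dy,3)
def show():
    st=sensors.get_state(); M=axes(st)
    print("t",round(st["time"],2),"tcp",np.round(st["eef_pos"],4),"yawY",round(np.degrees(yawof(M)),2),"x",np.round(M[:,0],3),"z",np.round(M[:,2],3),"F",np.round(st["contact_force"],1),"q",np.round(st["qpos"],2),"op",round(st["opening"],3))
E
python3 - <<'E'
from h import *
show()
v,f,W=cabfit(); print(v[:2],np.degrees(v[2]),np.round(f*1000,1))
c,s=np.cos(v[2]),np.sin(v[2])
def L(x,y): return v[:2]+np.array([c*x-s*y,s*x+c*y])
print("q handle pred",L(-.165,.102),"p handle shut",L(-.165,-.102))
e=[pix2z("top",rc,0.095)[:2] for rc in [(95+383/3.5,230+90/3.5),(95+388/3.5,230+216/3.5),(95+537/3.5,230+316/3.5),(95+543/3.5,230+444/3.5)]]
# heights: bar visible centre
for a,b in [(0,1),(2,3)]: print((e[a]+e[b])/2, np.linalg.norm(e[a]-e[b]), np.degrees(np.arctan2(*(e[a]-e[b])[::-1]))-90)
E
```

```text
t 1.15 tcp [ 0.2947 -0.6073  0.2313] yawY -64.12 x [-0. -0. -1.] z [-0.9   -0.437  0.   ] F [ 0.1 -0.2  0.3] q [-1.27  0.29  1.58 -0.    1.28 -0.15] op 0.999
[ 0.81756642 -0.02629802] -5.26791714575683 [ 8.1 -1.6  9.4 -1.3 -8.7  0.2 -8.8  2.7]
q handle pred [0.66262827 0.09042031] p handle shut [ 0.64389841 -0.11271805]
[0.65188469 0.09075727] 0.1081605656374823 -3.225061937163659
[ 0.51676642 -0.10063243] 0.1089016127683013 -3.5652372542262043
```

```bash
python3 - <<'E'
from h import *
print(plan([0.52,-0.10,0.22],np.radians(-4)))
v,f,W=cabfit(); print(W)
E
```

```text
(array([  1.13, -35.8 , -42.41]), np.float64(-1.049))
[[ 0.95300732  0.17095033]
 [ 0.91354035 -0.24358515]
 [ 0.68271955 -0.22215321]
 [ 0.72099847  0.18959595]]
```

```bash
cat >> h.py <<'E'
def rows(target,yaw_y,n,st=None,half=True,start=None):
    st=st or sensors.get_state(); M=axes(st); p=np.array(st["eef_pos"] if start is None else start[0],float)
    t=np.array(target,float); y0=yawof(M) if start is None else start[1]
    dy=wrap(yaw_y-y0,np.pi if half else 2*np.pi)
    out=[]
    d=(t-p)/n*100; X=np.array([0,0,-1.])
    for i in range(n):
        h=y0+dy*i/n; Y=np.array([np.cos(h),np.sin(h),0]); Z=np.cross(X,Y)
        out.append([round(float(d@X),2),round(float(d@Y),2),round(float(d@Z),2),round(float(-dy/n),3)])
    print(out); return (t,y0+dy)
E
python3 - <<'E'
from h import *
rows([0.52,-0.10,0.22],np.radians(-4),10)
E
```

```text
[[0.11, -3.58, -4.24, -0.105], [0.11, -3.12, -4.59, -0.105], [0.11, -2.62, -4.89, -0.105], [0.11, -2.09, -5.14, -0.105], [0.11, -1.54, -5.33, -0.105], [0.11, -0.97, -5.46, -0.105], [0.11, -0.4, -5.54, -0.105], [0.11, 0.19, -5.55, -0.105], [0.11, 0.77, -5.5, -0.105], [0.11, 1.34, -5.39, -0.105]]
```

>>> arm_command([
  [[0.1, -3.6, -4.2, -0.105], [0.1, -3.1, -4.6, -0.105], [0.1, -2.6, -4.9, -0.105], [0.1, -2.1, -5.1, -0.105], [0.1, -1.5, -5.3, -0.105], [0.1, -1.0, -5.5, -0.105], [0.1, -0.4, -5.5, -0.105], [0.1, 0.2, -5.5, -0.105], [0.1, 0.8, -5.5, -0.105], [0.1, 1.3, -5.4, -0.105], [0, 0, 0, 0]],
], grip=3.0)

```text
time: 2.52
eef_pos: [0.5199, -0.0979, 0.2214]
tcp_rot: [0.516, 0.484, -0.515, 0.484]
contact_force: [-0.8, 0.3, -0.3]
opening: 0.355
```

```bash
python3 - <<'E'
from h import *
show(); st=sensors.get_state()
cv2.imwrite("pics/w1.png",optics.read_camera("wrist"))
for q in ["drawer_p_handle","drawer_q_handle"]:
    r=optics.place_of("wrist",q); print(q,[(d["at"],round(d["conf"],2),np.round(pix2z("wrist",d["at"],0.095,st),4)) for d in r])
cv2.imwrite("pics/t1.png",optics.read_camera("top"))
E
```

```text
t 2.52 tcp [ 0.5199 -0.0979  0.2214] yawY -3.62 x [ 0.  0. -1.] z [-0.063 -0.998 -0.001] F [-0.8  0.3 -0.3] q [-0.38 -0.03  1.94  0.    1.23 -0.32] op 0.355
drawer_p_handle [([205.6, 283.3], 0.65, array([ 0.5201, -0.1013,  0.095 ]))]
drawer_q_handle []
```

View pics/w1.png

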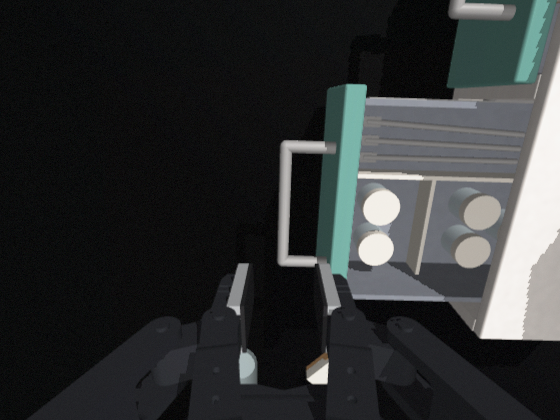

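The handle bar runs from pixel (row 146, col 287) to (262,283), which matches the network's (206,283). Next I convert that to a position.

```bash
python3 - <<'E'
from h import *
st=sensors.get_state()
a=pix2z("wrist",(146,287),.095,st);b=pix2z("wrist",(262,283.5),.095,st);print(a,b,(a+b)/2,np.linalg.norm(a-b),np.degrees(np.arctan2(a[1]-b[1],a[0]-b[0]))-90)
c=pix2z("wrist",(88,345),.117,st);d=pix2z("wrist",(270,330),.117,st);print("front top",np.degrees(np.arctan2(c[1]-d[1],c[0]-d[0]))-90,c,d)
E
```

```text
[ 0.5255483  -0.05493194  0.095     ] [ 0.5154058  -0.16000304  0.095     ] [ 0.52047705 -0.10746749  0.095     ] 0.10555949080753421 -5.51367215271199
front top -5.465285285202768 [ 0.56899235 -0.01435328  0.117     ] [ 0.55517843 -0.15873318  0.117     ]
```

```bash
python3 - <<'E'
from h import *
show()
rows([0.520,-0.107,0.076],np.radians(-5.4),5)
E
```

```text
t 2.73 tcp [ 0.5189 -0.102   0.2214] yawY -4.04 x [-0. -0. -1.] z [-0.07  -0.998  0.   ] F [ 0.  -0.9 -0.3] q [-0.39 -0.03  1.94 -0.    1.23 -0.32] op 0.348
[[2.91, 0.03, 0.1, 0.005], [2.91, 0.03, 0.1, 0.005], [2.91, 0.03, 0.1, 0.005], [2.91, 0.03, 0.1, 0.005], [2.91, 0.03, 0.1, 0.005]]
```

>>> arm_command([
  [[2.9, 0, 0.1, 0.005], [2.9, 0, 0.1, 0.005], [2.9, 0, 0.1, 0.005], [2.9, 0, 0.1, 0.005], [2.9, 0, 0.1, 0.005], [0, 0, 0, 0]],
])

```text
time: 3.48
eef_pos: [0.5164, -0.1068, 0.0739]
tcp_rot: [-0.523, -0.477, 0.525, -0.473]
contact_force: [0.2, 0.4, -0.1]
opening: 0.35
```

>>> arm_command([
  [[0, 0, 0, 0], [0, 0, 0, 0], [0, 0, 0, 0]],
], grip=0, grip_force=20)

```text
time: 3.85
eef_pos: [0.5197, -0.1072, 0.0778]
tcp_rot: [0.523, 0.475, -0.523, 0.477]
contact_force: [-0.8, -2.9, 0.4]
opening: 0.109
```

```bash
python3 - <<'E'
from h import *
show()
cv2.imwrite("pics/w2.png",optics.read_camera("wrist"))
E
```

```text
t 3.85 tcp [ 0.5197 -0.1072  0.0778] yawY -5.37 x [ 0.002 -0.003 -1.   ] z [-0.094 -0.996  0.002] F [-0.8 -2.9  0.4] q [-0.39  0.15  2.04 -0.    0.94 -0.3 ] op 0.109
```

View pics/w2.png

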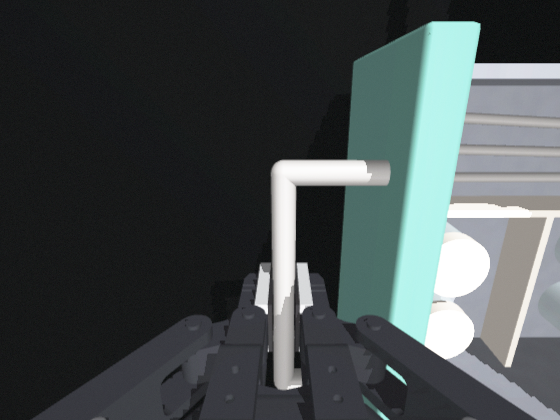

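Gripped on the bar (opening 0.11). Now I push the drawer shut, with smaller steps near the end.

>>> arm_command([
  [[0, 1.2, 0, 0], [0, 1.8, 0, 0], [0, 1.8, 0, 0], [0, 1.8, 0, 0], [0, 1.8, 0, 0], [0, 1.0, 0, 0], [0, 0.5, 0, 0], [0, 0.3, 0, 0], [0, 0, 0, 0]],
])

```text
time: 5.03
eef_pos: [0.6214, -0.1167, 0.0778]
tcp_rot: [0.523, 0.475, -0.523, 0.477]
contact_force: [-0.4, -5.4, 2.5]
opening: 0.106
```

>>> arm_command([
  [[0, 0.3, 0, 0], [0, 0.3, 0, 0], [0, 0.3, 0, 0], [0, 0, 0, 0]],
])

```text
time: 5.52
eef_pos: [0.6301, -0.1175, 0.0777]
tcp_rot: [0.523, 0.475, -0.523, 0.477]
contact_force: [-0.9, -6.3, 3.7]
opening: 0.107
```

>>> arm_command([
  [[0, 0.3, 0, 0], [0, 0.3, 0, 0], [0, 0, 0, 0]],
])

```text
time: 5.9
eef_pos: [0.6361, -0.118, 0.0777]
tcp_rot: [0.523, 0.475, -0.523, 0.477]
contact_force: [-0.2, -5.3, 3.7]
opening: 0.102
```

>>> arm_command([
  [[0, 0.2, 0, 0], [0, 0.2, 0, 0], [0, 0, 0, 0]],
])

```text
time: 6.28
eef_pos: [0.6379, -0.1182, 0.0777]
tcp_rot: [-0.521, -0.477, 0.524, -0.475]
contact_force: [-7.4, -4.2, 8.1]
opening: 0.107
```

>>> arm_command([
  [[0, 0.2, 0, 0], [0, 0, 0, 0]],
])

```text
time: 6.52
eef_pos: [0.6378, -0.1182, 0.0776]
tcp_rot: [-0.52, -0.479, 0.525, -0.474]
contact_force: [-12.9, -4.4, 11.9]
opening: 0.111
```

```bash
python3 - <<'E'
from h import *
show()
im=optics.read_camera("top"); cv2.imwrite("pics/t2.png",cv2.resize(im[90:270,220:400],None,fx=3.3,fy=3.3,interpolation=cv2.INTER_CUBIC))
E
```

```text
t 6.53 tcp [ 0.6378 -0.1182  0.0776] yawY -5.32 x [-0.01 -0.   -1.  ] z [-0.093 -0.996  0.001] F [-12.9  -4.4  11.9] q [-0.34  0.39  1.74 -0.    1.02 -0.24] op 0.111
```

View pics/t2.png

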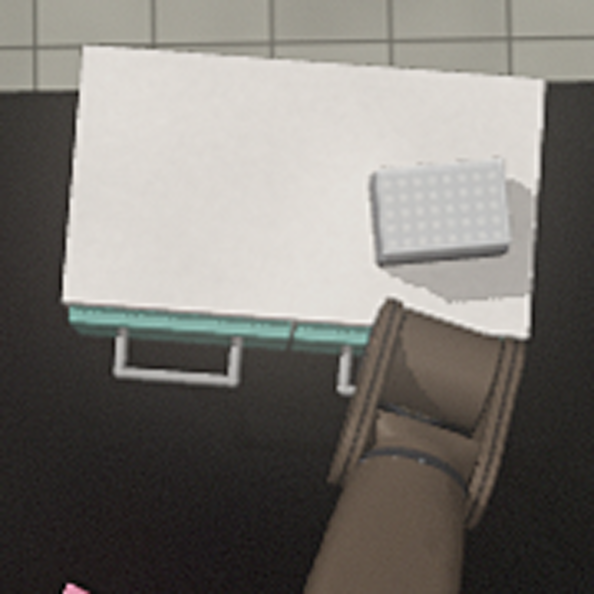

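p sits at the stop and the fronts are flush. I release, lift, shift over to the other handle and descend.

>>> arm_command([
  [[0, -0.3, 0, 0], [0, 0, 0, 0], [-2.0, 0, 0, 0], [-4.0, 0, 0, 0], [0, 0, -4.0, 0], [0, 0, -4.5, 0], [0, 0, -4.5, 0], [0, 0, -4.0, 0], [0, 0, -3.4, 0], [0, 0, 0, 0]],
], grip=3.0)

```text
time: 7.82
eef_pos: [0.6579, 0.0886, 0.1377]
tcp_rot: [0.523, 0.477, -0.521, 0.477]
contact_force: [-1.0, -0.3, 0.4]
opening: 0.35
```

```bash
python3 - <<'E'
from h import *
show(); st=sensors.get_state()
cv2.imwrite("pics/w3.png",optics.read_camera("wrist"))
r=optics.place_of("wrist","drawer_q_handle"); print([(d["at"],round(d["conf"],2),np.round(pix2z("wrist",d["at"],0.095,st),4)) for d in r])
im=optics.read_camera("top"); cv2.imwrite("pics/t3.png",cv2.resize(im[90:270,220:400],None,fx=3.3,fy=3.3,interpolation=cv2.INTER_CUBIC))
E
```

```text
t 7.83 tcp [0.6579 0.0886 0.1377] yawY -5.17 x [ 0.002  0.001 -1.   ] z [-0.09  -0.996 -0.001] F [-1.  -0.3  0.4] q [-0.02  0.35  1.68  0.    1.11  0.07] op 0.35
[([241.5, 281.9], 0.58, array([0.6574, 0.0891, 0.095 ]))]
```

View pics/w3.png

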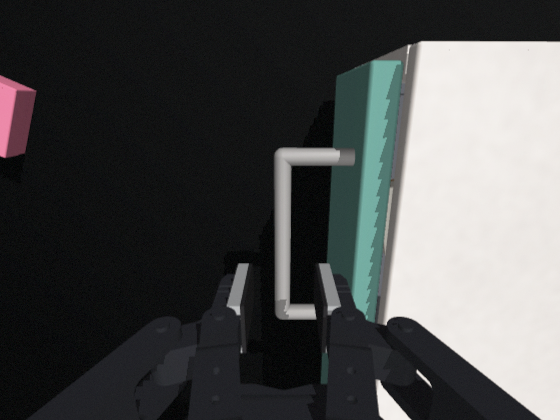

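View pics/t3.png

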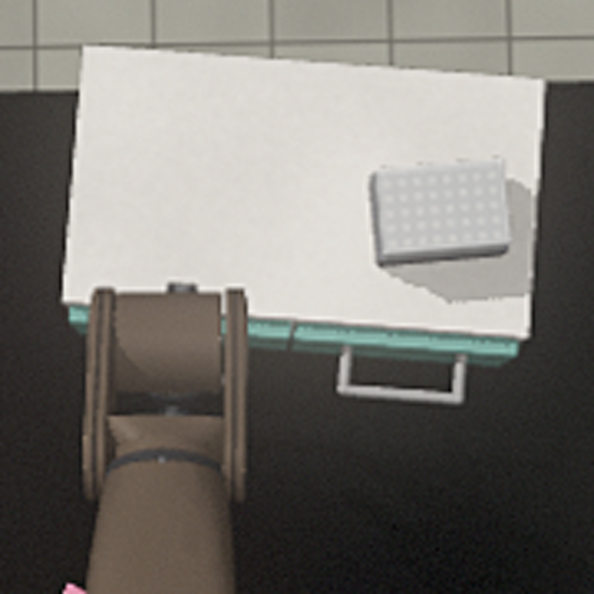

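The bar is at columns 275–290 between the fingertips (240 and 328), so it is centred. I descend, grip and pull gently.

>>> arm_command([
  [[3.0, 0, 0, 0], [3.0, 0, 0, 0], [0, 0, 0, 0]],
])

```text
time: 8.35
eef_pos: [0.6565, 0.0844, 0.0749]
tcp_rot: [-0.523, -0.476, 0.524, -0.475]
contact_force: [0.0, -0.5, 0.7]
opening: 0.345
```

>>> arm_command([
  [[0, 0, 0, 0], [0, 0, 0, 0], [0, 0, 0, 0], [0, -0.3, 0, 0], [0, -0.6, 0, 0], [0, -1.0, 0, 0], [0, -1.5, 0, 0], [0, 0, 0, 0]],
], grip=0, grip_force=30)

```text
time: 9.35
eef_pos: [0.6224, 0.0883, 0.0775]
tcp_rot: [-0.522, -0.476, 0.523, -0.476]
contact_force: [-2.2, -5.9, 4.3]
opening: 0.102
```

Out 34 mm with only a small force, so the interlock is free. I continue.

>>> arm_command([
  [[0, -1.5, 0, 0], [0, -2.0, 0, 0], [0, -2.0, 0, 0], [0, -2.0, 0, 0], [0, -2.0, 0, 0], [0, -1.5, 0, 0], [0, -0.8, 0, 0], [0, -0.4, 0, 0], [0, 0, 0, 0]],
])

```text
time: 10.48
eef_pos: [0.5017, 0.0997, 0.0775]
tcp_rot: [-0.522, -0.476, 0.523, -0.477]
contact_force: [-1.8, -6.7, 6.3]
opening: 0.101
```

>>> arm_command([
  [[0, 0, 0, 0], [0, 0, 0, 0], [-2.0, 0, 0, 0], [-4.0, 0, 0, 0], [-5.0, 0, 0, 0], [-4.0, 0, 0, 0]],
], grip=3.0)

```text
time: 11.22
eef_pos: [0.5018, 0.1011, 0.2279]
tcp_rot: [0.523, 0.476, -0.522, 0.476]
contact_force: [0.8, -0.2, -0.3]
opening: 0.351
```

```bash
python3 - <<'E'
from h import *
show()
rows([0.572,0.338,0.14],np.radians(-24),7)
E
```

```text
t 11.22 tcp [0.5018 0.1011 0.2279] yawY -5.36 x [ 0.     0.001 -1.   ] z [-0.093 -0.996 -0.001] F [ 0.8 -0.2 -0.3] q [-0.   -0.08  1.98  0.    1.24  0.09] op 0.351
[[1.26, 0.68, -3.46, 0.046], [1.26, 0.52, -3.49, 0.046], [1.26, 0.36, -3.51, 0.046], [1.26, 0.19, -3.52, 0.046], [1.26, 0.03, -3.53, 0.046], [1.26, -0.13, -3.53, 0.046], [1.26, -0.3, -3.52, 0.046]]
```

>>> arm_command([
  [[0.5, 0.7, -3.5, 0.046], [0.5, 0.5, -3.5, 0.046], [1.2, 0.4, -3.5, 0.046], [1.6, 0.2, -3.5, 0.046], [1.7, 0, -3.5, 0.046], [1.7, -0.1, -3.5, 0.046], [1.6, -0.3, -3.5, 0.046], [0, 0, 0, 0], [0, 0, 0, 0]],
], grip=8.0)

```text
time: 12.35
eef_pos: [0.5716, 0.3366, 0.1379]
tcp_rot: [-0.592, -0.386, 0.593, -0.386]
contact_force: [0.2, -0.9, -0.7]
opening: 0.937
```

```bash
python3 - <<'E'
from h import *
show(); st=sensors.get_state()
im=optics.read_camera("wrist"); cv2.imwrite("pics/w4.png",im)
im=optics.read_camera("top"); cv2.imwrite("pics/t4raw.png",im); cv2.imwrite("pics/t4.png",cv2.resize(im[90:270,220:400],None,fx=3.3,fy=3.3,interpolation=cv2.INTER_CUBIC))
im=optics.read_camera("side"); cv2.imwrite("pics/s4.png",im)
for n,q in [("wrist","carton_a"),("top","carton_in"),("top","drawer_q_floor"),("side","carton_in"),("top","drawer_q_handle")]:
    print(n,q,[(np.round(d["at"],1),round(d["conf"],2),np.round(pix2z(n,d["at"],{"carton_a":0,"drawer_q_handle":.095}.get(q,.025),st),4)) for d in optics.place_of(n,q)])
E
```

```text
t 12.35 tcp [0.5716 0.3366 0.1379] yawY -23.79 x [-0.001 -0.    -1.   ] z [-0.403 -0.915  0.001] F [ 0.2 -0.9 -0.7] q [0.38 0.35 1.68 0.   1.12 0.79] op 0.937
wrist carton_a [(array([100.9, 457.2]), 0.94, array([0.7343, 0.3548, 0.    ])), (array([366.6, 203.1]), 0.94, array([0.4152, 0.1963, 0.    ])), (array([198.8, 283.9]), 0.91, array([0.5722, 0.3354, 0.    ]))]
top carton_in [(array([217.8, 272.7]), 0.61, array([0.6179, 0.0967, 0.025 ]))]
top drawer_q_floor [(array([217.5, 277.8]), 0.74, array([0.6186, 0.0807, 0.025 ]))]
side carton_in [(array([234.2, 275.2]), 0.63, array([0.6157, 0.0899, 0.025 ]))]
top drawer_q_handle [(array([253.6, 271.6]), 0.82, array([0.507 , 0.0991, 0.095 ])), (array([273.4, 417.5]), 0.35, array([ 0.4419, -0.3327,  0.095 ]))]
```

View pics/w4.png

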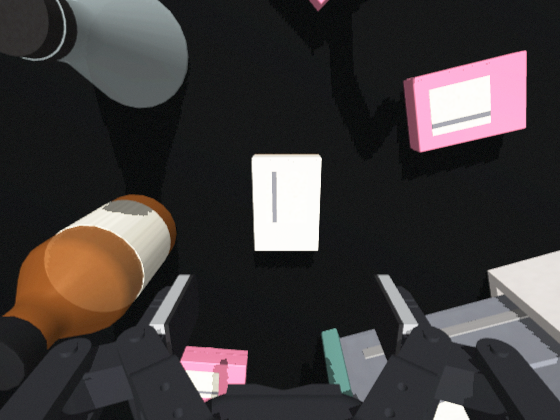

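View pics/t4.png

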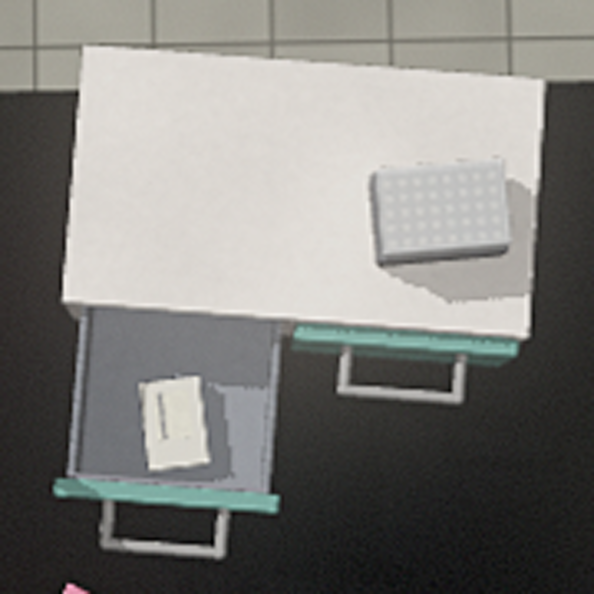

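View pics/s4.png

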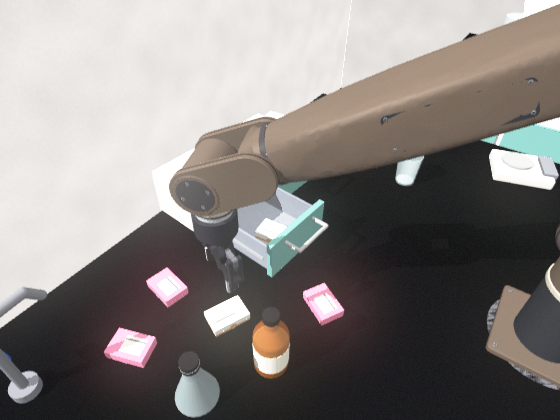

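The wrist view shows white carton a at (200,286), square between the fingers. The top view shows carton_in in the open left drawer, with crop corners (383,138), (376,200), (462,209), (470,150). Next I fit both poses.

```bash
cat >> h.py <<'E'
from scipy.optimize import least_squares
def fitrect(name,px,z,st=None,L=.082,Wd=.056,guess=None):
    """px: 4 corners (row,col) any order around; returns x,y,heading of long axis mod pi, residual mm"""
    W=np.array([pix2z(name,p,z,st)[:2] for p in px]); c=W.mean(0)
    w=np.roll(W,-1,0)-W; k=np.argmax(np.linalg.norm(w,axis=1)); th=np.arctan2(w[k,1],w[k,0])
    loc=np.array([(L/2,Wd/2),(L/2,-Wd/2),(-L/2,-Wd/2),(-L/2,Wd/2)])
    best=None
    for s in (1,-1):
      for r in range(4):
        for flip in (0,1):
          P=W[::-1] if flip else W
          P=np.roll(P,r,0)
          f=lambda v:((loc@np.array([[np.cos(v[2]),np.sin(v[2])],[-np.sin(v[2]),np.cos(v[2])]])+v[:2])-P).ravel()
          o=least_squares(f,[*c,th])
          if best is None or o.cost<best.cost: best=o
    v=best.x; return np.round(v[:2],4),round(float(np.degrees(wrap(v[2],np.pi))),2),np.round(best.fun*1000,1)
def whiterect(name,im,box,z,st=None,thr=130,dbg=None):
    r0,r1,c0,c1=box; s=im[r0:r1,c0:c1].min(axis=2)
    g=(s>thr).astype(np.uint8); n,l,stt,ce=cv2.connectedComponentsWithStats(g)
    k=1+np.argmax(stt[1:,4]); g=(l==k).astype(np.uint8)
    cs,_=cv2.findContours(g,0,1); hh=cv2.convexHull(max(cs,key=cv2.contourArea)).reshape(-1,2)
    W=np.array([pix2z(name,(p[1]+r0,p[0]+c0),z,st)[:2] for p in hh])
    rr=cv2.minAreaRect((W*1000).astype(np.float32)); return rr
E
python3 - <<'E'
from h import *
st=sensors.get_state()
im=cv2.imread("pics/w4.png"); 
print(whiterect("wrist",im,(140,265,235,335),.022,st))
print(fitrect("wrist",[(155,252.5),(155,321),(250.5,318.5),(250.5,254)],.022,st))
f=3.3
cs=[(383,138),(376,200),(462,209),(470,150)]
print(fitrect("top",[((r+.5)/f-.5+90,(c+.5)/f-.5+220) for r,c in cs],.047))
print(whiterect("top",cv2.imread("pics/t4raw.png"),(196,238,252,290),.047,thr=170))
cv2.imwrite("pics/c4.png",cv2.resize(cv2.imread("pics/t4raw.png")[185:260,235:310],None,fx=8,fy=8,interpolation=cv2.INTER_CUBIC))
cv2.imwrite("pics/s4c.png",cv2.resize(cv2.imread("pics/s4.png")[190:290,230:340],None,fx=6,fy=6,interpolation=cv2.INTER_CUBIC))
E
```

```text
((575.481201171875, 335.86279296875), (83.7518081665039, 55.772605895996094), 66.18428802490234)
(array([0.5755, 0.3352]), 66.11, array([-1.1, -0.3,  0.5, -1. ,  0.1,  0.7,  0.5,  0.6]))
(array([0.6169, 0.0967]), 6.12, array([-0.4, -0.2,  0.2,  0.2, -0.1, -1.3,  0.3,  1.3]))
((617.2335815429688, 97.05538940429688), (81.10191345214844, 56.73008346557617), 6.242409706115723)
```

View pics/c4.png

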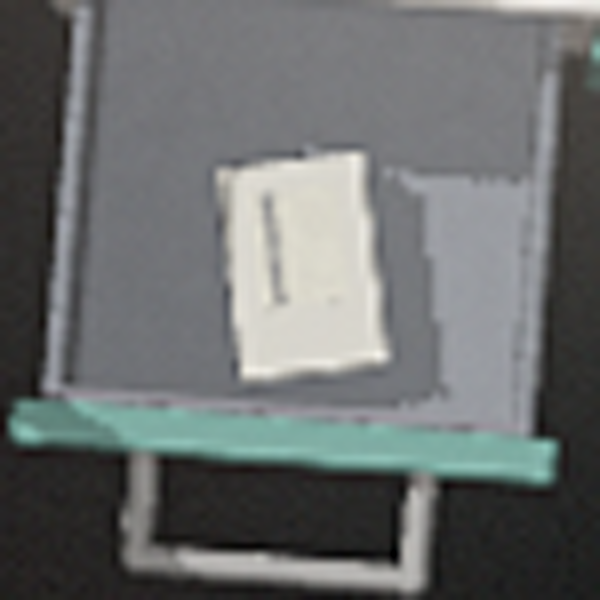

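View pics/s4c.png

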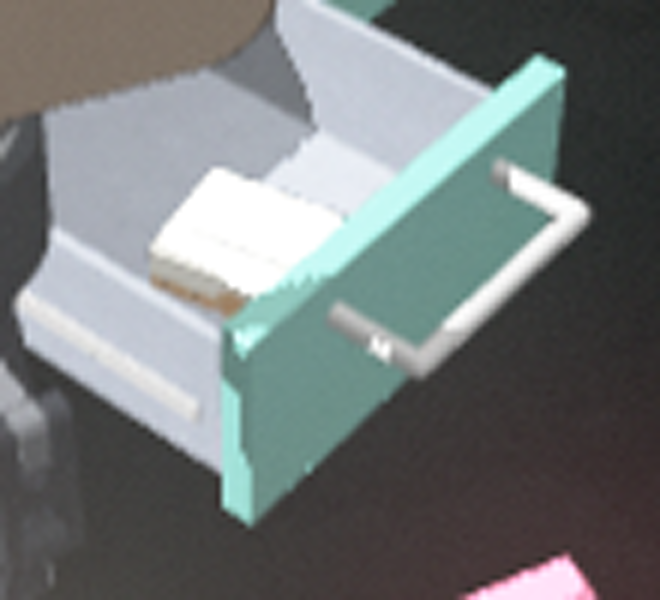

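>>> arm_command([
  [[4.0, 0.4, 0, 0], [4.0, 0, 0, 0], [3.0, 0, 0, 0], [1.5, 0, 0, 0], [0.8, 0, 0, 0], [0, 0, 0, 0]],
])

```text
time: 13.5
eef_pos: [0.5763, 0.3352, 0.0058]
tcp_rot: [0.593, 0.386, -0.592, 0.386]
contact_force: [0.5, 1.0, -0.1]
opening: 0.936
```

```bash
python3 - <<'E'
from h import *
show(); st=sensors.get_state()
im=optics.read_camera("wrist"); cv2.imwrite("pics/w5.png",im)
im=optics.read_camera("side"); cv2.imwrite("pics/s5.png",cv2.resize(im[240:390,140:340],None,fx=4,fy=4,interpolation=cv2.INTER_CUBIC))
E
```

```text
t 13.5 tcp [0.5763 0.3352 0.0058] yawY -23.84 x [ 0.001  0.    -1.   ] z [-0.404 -0.915 -0.001] F [ 0.5  1.  -0.1] q [0.37 0.52 1.71 0.   0.91 0.79] op 0.936
```

View pics/w5.png

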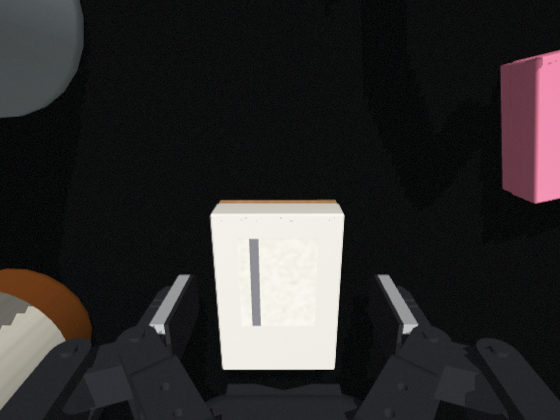

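View pics/s5.png

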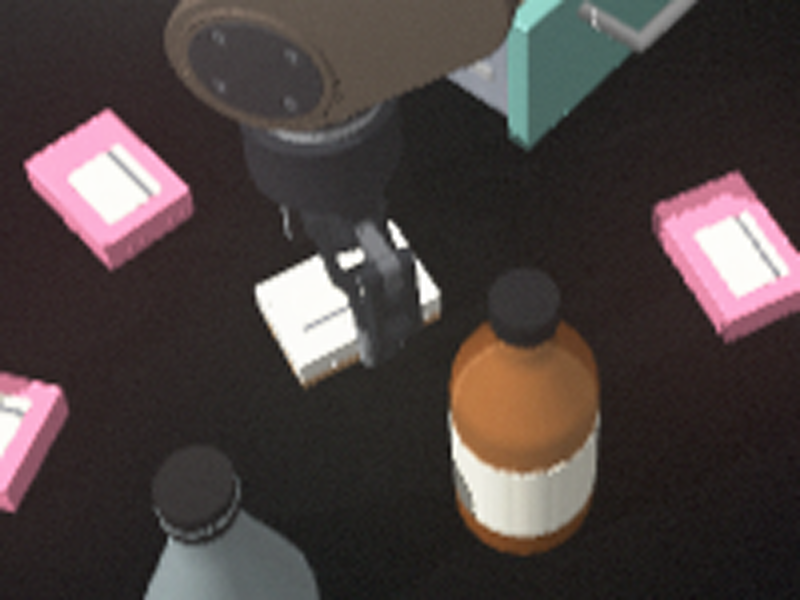

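>>> arm_command([
  [[0.6, 0, 0, 0], [0, 0, 0, 0], [0, 0, 0, 0], [0, 0, 0, 0], [0, 0, 0, 0]],
], grip=4.0, grip_force=40)

```text
time: 14.22
eef_pos: [0.5761, 0.3353, -0.0003]
tcp_rot: [0.593, 0.386, -0.592, 0.386]
contact_force: [-0.7, 0.5, 2.4]
opening: 0.641
```

>>> arm_command([
  [[0, 0, 0, 0], [-1.0, 0, 0, 0], [-3.0, 0, 0, 0], [0, 0, 0, 0]],
])

```text
time: 14.72
eef_pos: [0.5777, 0.3357, 0.0419]
tcp_rot: [0.594, 0.386, -0.591, 0.386]
contact_force: [0.5, -0.1, -2.2]
opening: 0.641
```

```bash
python3 - <<'E'
from h import *
show(); st=sensors.get_state()
im=optics.read_camera("wrist"); cv2.imwrite("pics/w6.png",im)
im=optics.read_camera("side"); cv2.imwrite("pics/s6.png",cv2.resize(im[240:390,140:340],None,fx=4,fy=4,interpolation=cv2.INTER_CUBIC))
E
```

```text
t 14.72 tcp [0.5777 0.3357 0.0419] yawY -23.83 x [ 0.005  0.002 -1.   ] z [-0.404 -0.915 -0.004] F [ 0.5 -0.1 -2.2] q [ 0.37  0.47  1.71 -0.    0.96  0.79] op 0.641
```

View pics/w6.png

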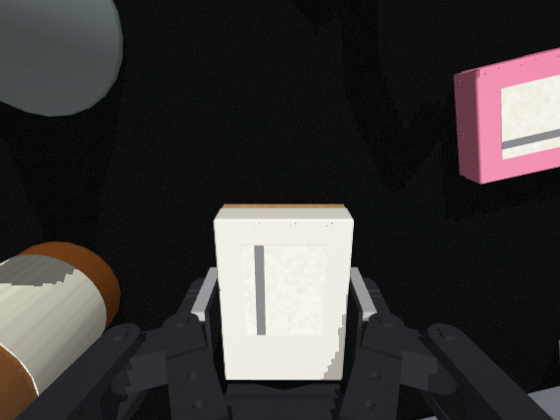

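View pics/s6.png

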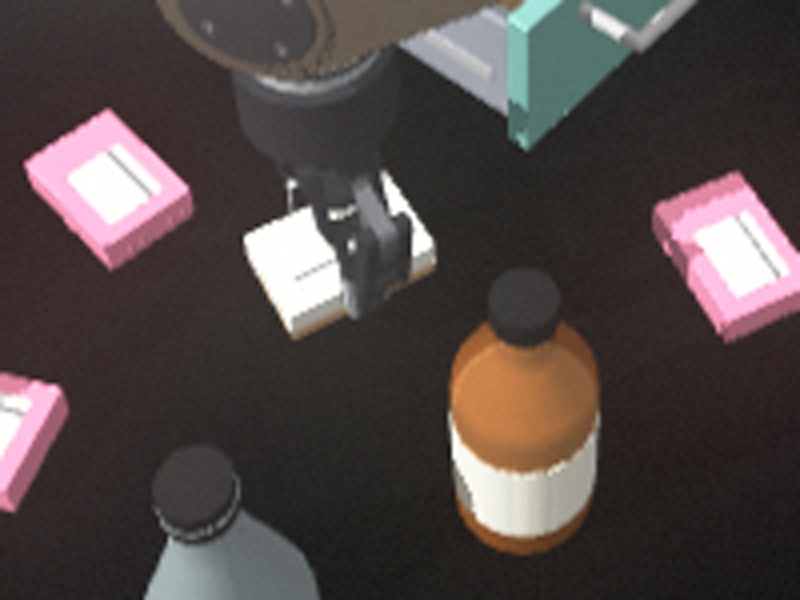

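Carton a is held level. Next I measure its offset in the hand, then plan the move over the drawer.

```bash
python3 - <<'E'
from h import *
st=sensors.get_state()
p,h,r=fitrect("wrist",[(218,214.5),(218,352),(380,344.5),(380,223.5)],.0642,st); print(p,h,r)
M=axes(st); print("offset tool yz mm",(M.T@np.array([p[0]-st["eef_pos"][0],p[1]-st["eef_pos"][1],0])*1000).round(1))
s=rows([0.5777,0.3357,0.20],np.radians(-23.83),3)
rows([0.617,0.097,0.16],np.radians(-83.8),8,start=s)
E
```

```text
[0.5768 0.3358] 66.39 [-1.2  1.8  2.3  0.4 -0.4 -1.1 -0.7 -1.1]
offset tool yz mm [-0.   0.7 -1.4]
[[-5.37, 0.05, -0.06, -0.0], [-5.37, 0.05, -0.06, -0.0], [-5.37, 0.05, -0.06, -0.0]]
[[0.5, 1.65, 2.53, 0.131], [0.5, 1.97, 2.29, 0.131], [0.5, 2.25, 2.02, 0.131], [0.5, 2.5, 1.71, 0.131], [0.5, 2.7, 1.37, 0.131], [0.5, 2.85, 1.0, 0.131], [0.5, 2.96, 0.62, 0.131], [0.5, 3.02, 0.23, 0.131]]
```

```bash
python3 - <<'E'
from h import *
s=(np.array([0.5777,0.3357,0.19]),np.radians(-23.83))
rows([0.535,0.107,0.19],np.radians(-83.8),8,start=s)
E
```

```text
[[0.0, 0.67, 2.83, 0.131], [0.0, 1.03, 2.72, 0.131], [0.0, 1.38, 2.56, 0.131], [0.0, 1.7, 2.36, 0.131], [0.0, 1.99, 2.12, 0.131], [0.0, 2.25, 1.84, 0.131], [0.0, 2.47, 1.53, 0.131], [0.0, 2.65, 1.2, 0.131]]
```

>>> arm_command([
  [[-4.0, 0, 0, 0], [-5.5, 0, 0, 0], [-5.3, 0, 0, 0], [0, 0.7, 2.8, 0.131], [0, 1.0, 2.7, 0.131], [0, 1.4, 2.6, 0.131], [0, 1.7, 2.4, 0.131], [0, 2.0, 2.1, 0.131], [0, 2.2, 1.8, 0.131], [0, 2.5, 1.5, 0.131], [0, 2.6, 1.2, 0.131], [0, 0, 0, 0]],
])

```text
time: 16.32
eef_pos: [0.5323, 0.1057, 0.1854]
tcp_rot: [-0.705, -0.037, 0.707, -0.037]
contact_force: [0.1, 0.6, -2.2]
opening: 0.647
```

```bash
python3 - <<'E'
from h import *
show(); st=sensors.get_state()
im=optics.read_camera("wrist"); cv2.imwrite("pics/w7.png",im)
print([(np.round(d["at"],1),round(d["conf"],2),np.round(pix2z("wrist",d["at"],.025,st),4)) for d in optics.place_of("wrist","carton_in")])
E
```

```text
t 16.32 tcp [0.5323 0.1057 0.1854] yawY -84.02 x [-0.003 -0.    -1.   ] z [-0.995 -0.104  0.003] F [ 0.1  0.6 -2.2] q [ 0.01  0.04  1.94 -0.    1.16  1.48] op 0.647
[(array([ 95.5, 308. ]), 0.95, array([0.621 , 0.0925, 0.025 ]))]
```

View pics/w7.png

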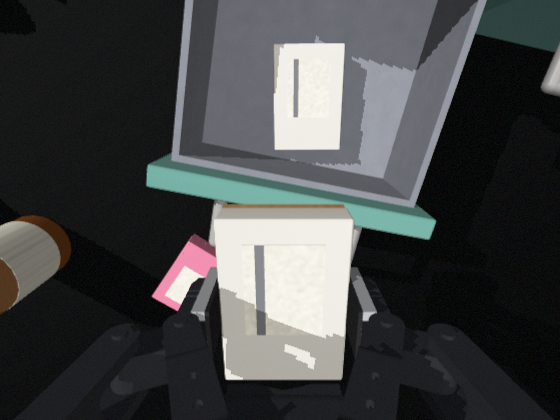

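carton_in is at rows 44–150, cols 275–344, with its label up. I enlarge it to get the corners.

```bash
python3 - <<'E'
from h import *
im=cv2.imread("pics/w7.png")
cv2.imwrite("pics/c7.png",cv2.resize(im[30:165,250:370],None,fx=4.4,fy=4.4,interpolation=cv2.INTER_CUBIC))
E
```

```text
(no output)
```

View pics/c7.png

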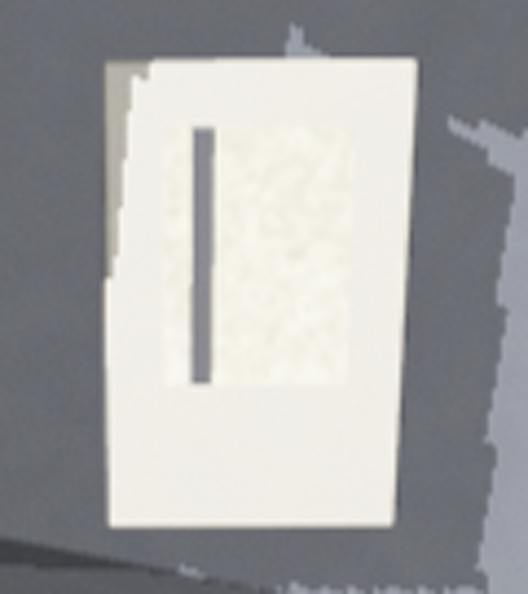

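```bash
python3 - <<'E'
from h import *
st=sensors.get_state()
f=4.4
cs=[(60,105),(60,417),(525,394),(525,109)]
p,h,r=fitrect("wrist",[((a+.5)/f-.5+30,(b+.5)/f-.5+250) for a,b in cs],.047,st); print(p,h,r)
# held carton offset again
p2,h2,r2=fitrect("wrist",[(217.5,215.5),(217.5,352),(380,344.5),(380,224)],st["eef_pos"][2]+.0223,st); print(p2,h2,r2)
M=axes(st); print((M.T@np.array([*(p2-st["eef_pos"][:2]),0])*1000).round(1))
for T in (p,):
  rows([T[0],T[1],st["eef_pos"][2]],np.radians(h-90),3)
E
```

```text
[0.6191 0.0957] 6.32 [-0.4 -0.4 -0.6  0.3  0.4  0.6  0.7 -0.6]
[0.5332 0.106 ] 6.33 [-0.1  1.3  0.3 -1.4 -0.1  0.5 -0.1 -0.4]
[-0.   1.2 -0.2]
[[0.0, 0.69, -2.82, -0.001], [0.0, 0.69, -2.82, -0.001], [0.0, 0.69, -2.81, -0.001]]
```

>>> arm_command([
  [[0, 0.7, -2.8, 0], [0, 0.6, -2.8, 0], [0, 0.6, -2.8, 0], [0, 0, 0, 0], [3.0, 0, 0, 0], [4.0, 0, 0, 0], [3.5, 0, 0, 0], [2.0, 0, 0, 0], [0.8, 0, 0, 0], [0, 0, 0, 0], [0, 0, 0, 0]],
])

```text
time: 17.8
eef_pos: [0.6203, 0.0973, 0.0561]
tcp_rot: [0.707, 0.038, -0.705, 0.038]
contact_force: [-0.1, -0.2, -1.7]
opening: 0.646
```

```bash
python3 - <<'E'
from h import *
show()
im=optics.read_camera("wrist"); cv2.imwrite("pics/w8.png",im)
im=optics.read_camera("side"); cv2.imwrite("pics/s8.png",cv2.resize(im[150:300,180:360],None,fx=4.4,fy=4,interpolation=cv2.INTER_CUBIC))
E
```

```text
t 17.8 tcp [0.6203 0.0973 0.0561] yawY -83.88 x [ 0.003  0.    -1.   ] z [-0.994 -0.107 -0.003] F [-0.1 -0.2 -1.7] q [-0.01  0.38  1.81  0.    0.95  1.46] op 0.646
```

View pics/w8.png

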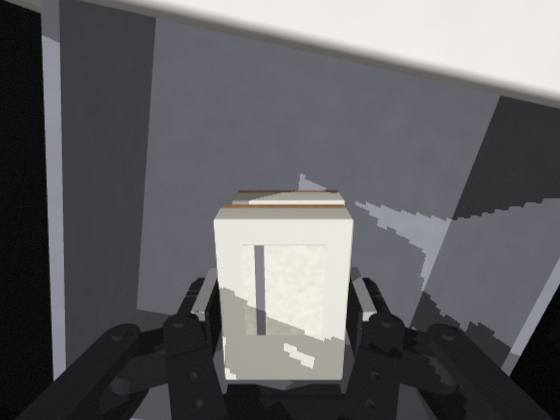

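View pics/s8.png

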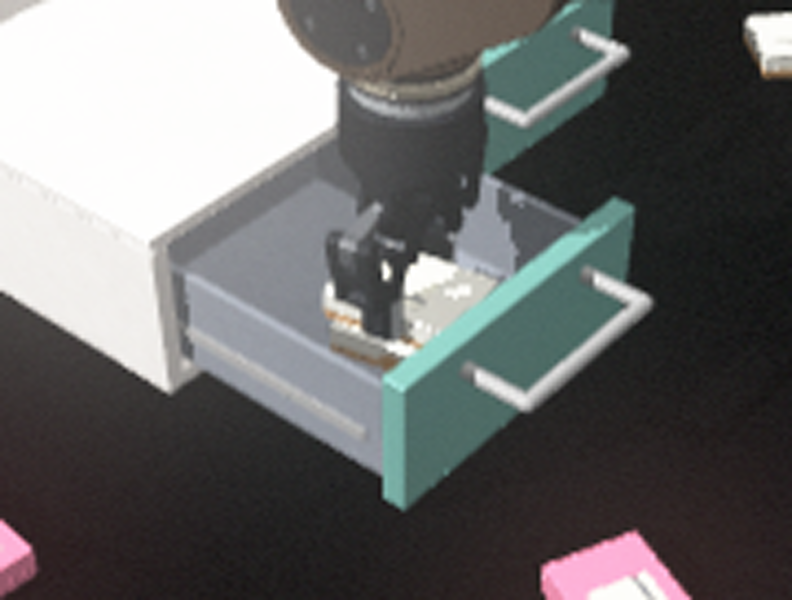

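```bash
python3 - <<'E'
from h import *
im=cv2.imread("pics/w8.png")
cv2.imwrite("pics/c8.png",cv2.resize(im[180:235,205:365],None,fx=5,fy=5,interpolation=cv2.INTER_CUBIC))
E
```

```text
(no output)
```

View pics/c8.png

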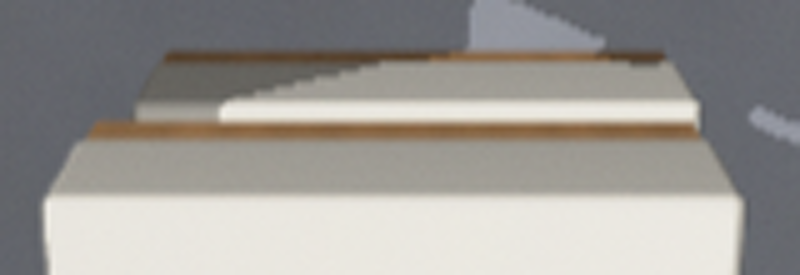

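```bash
python3 - <<'E'
from h import *
st=sensors.get_state(); st["eef_pos"]=np.array([.6203,.0973,.055]); M=axes(st)
# ideal tool orientation
def mid(l,r,z): return (pix2z("wrist",l,z,st)+pix2z("wrist",r,z,st))/2
lo=mid((200.0,232.4),(200.0,344.6),.047); up=mid((219.4,214),(219.4,353.4),.077)
print("lower minus held (tool y,z mm):",(M.T@(lo-up)*1000).round(1), "widths",[np.linalg.norm(pix2z("wrist",a,z,st)-pix2z("wrist",b,z,st)).round(4) for a,b,z in [((200,232.4),(200,344.6),.047),((219.4,214),(219.4,353.4),.077)]])
E
```

```text
lower minus held (tool y,z mm): [30.   2.4  1.2] widths [np.float64(0.0539), np.float64(0.0547)]
```

>>> arm_command([
  [[0, 0.25, 0.05, 0], [0.4, 0, 0, 0], [0.2, 0, 0, 0], [0.1, 0, 0, 0], [0, 0, 0, 0], [0, 0, 0, 0]],
])

```text
time: 18.65
eef_pos: [0.6189, 0.0947, 0.0473]
tcp_rot: [0.706, 0.038, -0.706, 0.038]
contact_force: [1.4, -0.0, -2.7]
opening: 0.645
```

>>> arm_command([
  [[0.1, 0, 0, 0], [0, 0, 0, 0], [0, 0, 0, 0]],
])

```text
time: 19.02
eef_pos: [0.6191, 0.0947, 0.0467]
tcp_rot: [0.706, 0.038, -0.706, 0.038]
contact_force: [-0.5, -0.1, 0.2]
opening: 0.646
```

Contact: the weight is now carried. I release and rise.

>>> arm_command([
  [[0, 0, 0, 0], [0, 0, 0, 0], [0, 0, 0, 0], [-1.0, 0, 0, 0], [-3.0, 0, 0, 0], [-5.0, 0, 0, 0], [-5.5, 0, 0, 0], [0, 0, 3.0, 0], [0, 0, 5.0, 0], [0, 0, 0, 0]],
], grip=7.2)

```text
time: 20.27
eef_pos: [0.5356, 0.0863, 0.1904]
tcp_rot: [-0.705, -0.038, 0.707, -0.038]
contact_force: [0.2, 0.3, -0.8]
opening: 0.844
```

```bash
python3 - <<'E'
from h import *
show()
im=optics.read_camera("wrist"); cv2.imwrite("pics/w9.png",im)
E
```

```text
t 20.27 tcp [0.5356 0.0863 0.1904] yawY -83.87 x [-0.003  0.    -1.   ] z [-0.994 -0.107  0.003] F [ 0.2  0.3 -0.8] q [-0.03  0.03  1.94  0.    1.17  1.44] op 0.844
```

View pics/w9.png

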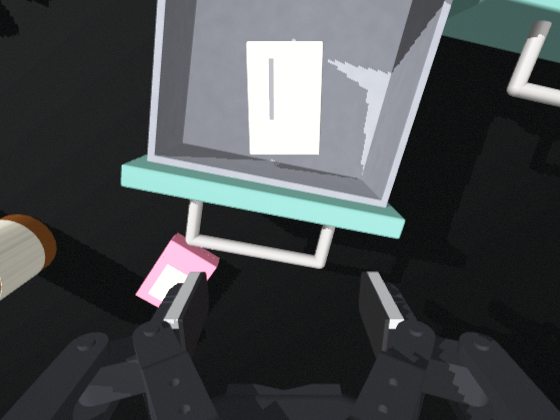

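Carton a sits squarely over carton_in, which is fully hidden beneath it at (97,285). Next is carton b on the right.

```bash
python3 - <<'E'
from h import *
rows([0.583,-0.363,0.14],np.radians(-48.3),10)
E
```

```text
[[0.52, 4.51, 0.03, -0.062], [0.52, 4.5, 0.31, -0.062], [0.52, 4.48, 0.59, -0.062], [0.52, 4.43, 0.87, -0.062], [0.52, 4.37, 1.14, -0.062], [0.52, 4.29, 1.41, -0.062], [0.52, 4.19, 1.67, -0.062], [0.52, 4.08, 1.93, -0.062], [0.52, 3.95, 2.18, -0.062], [0.52, 3.81, 2.42, -0.062]]
```

>>> arm_command([
  [[0, 4.5, 0, -0.062], [0, 4.5, 0.3, -0.062], [0, 4.5, 0.6, -0.062], [0, 4.4, 0.9, -0.062], [0.5, 4.4, 1.1, -0.062], [0.9, 4.3, 1.4, -0.062], [0.9, 4.2, 1.7, -0.062], [0.9, 4.1, 1.9, -0.062], [1.0, 4.0, 2.2, -0.062], [1.0, 3.8, 2.4, -0.062], [0, 0, 0, 0], [0, 0, 0, 0]],
], grip=8.0)

```text
time: 21.82
eef_pos: [0.5857, -0.3639, 0.1395]
tcp_rot: [0.661, 0.251, -0.661, 0.251]
contact_force: [-0.3, 0.0, 0.6]
opening: 0.938
```

```bash
python3 - <<'E'
from h import *
show(); st=sensors.get_state()
im=optics.read_camera("wrist"); cv2.imwrite("pics/w10.png",im)
print([(np.round(d["at"],1),round(d["conf"],2),np.round(pix2z("wrist",d["at"],0,st),4)) for d in optics.place_of("wrist","carton_b")])
im=optics.read_camera("top"); cv2.imwrite("pics/t10.png",cv2.resize(im[185:260,235:310],None,fx=8,fy=8,interpolation=cv2.INTER_CUBIC))
E
```

```text
t 21.82 tcp [ 0.5857 -0.3639  0.1395] yawY -48.39 x [ 0.001  0.    -1.   ] z [-0.748 -0.664 -0.   ] F [-0.3  0.   0.6] q [-0.7   0.4   1.61  0.    1.14  0.14] op 0.938
[(array([201.3, 284.3]), 0.74, array([ 0.5845, -0.3673,  0.    ]))]
```

View pics/w10.png

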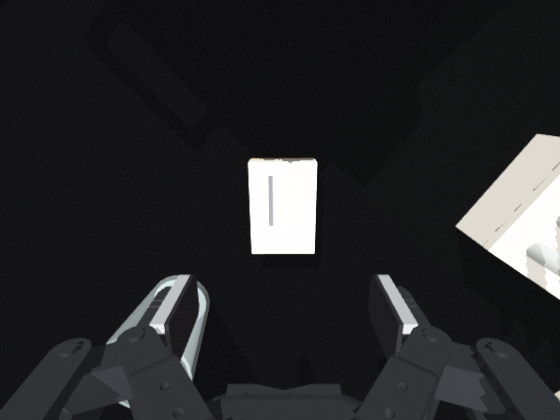

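View pics/t10.png

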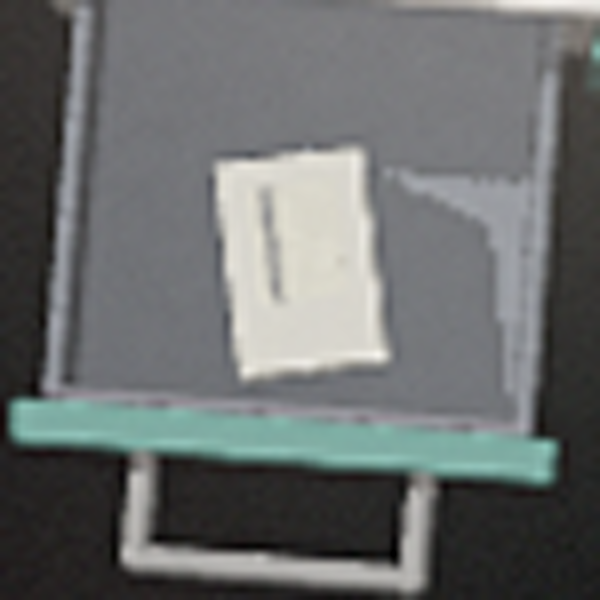

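```bash
python3 - <<'E'
from h import *
st=sensors.get_state()
im=cv2.imread("pics/w10.png"); cv2.imwrite("pics/c10.png",cv2.resize(im[145:265,235:335],None,fx=5,fy=5))
p,h,r=fitrect("wrist",[(159,248.5),(159,317.5),(253.5,315),(253.5,251)],.022,st); print(p,h,r)
M=axes(st); print((M.T@np.array([*(p-st["eef_pos"][:2]),0])*1000).round(1), st["eef_pos"], np.degrees(yawof(M)))
E
```

```text
[ 0.5839 -0.3651] 41.75 [ 0.4  0.7  0.7  0.3 -0.9 -0.2 -0.3 -0.9]
[-0.   0.7  2.9] [ 0.58562845 -0.36264639  0.14000503] -48.28748878323072
```

View pics/c10.png

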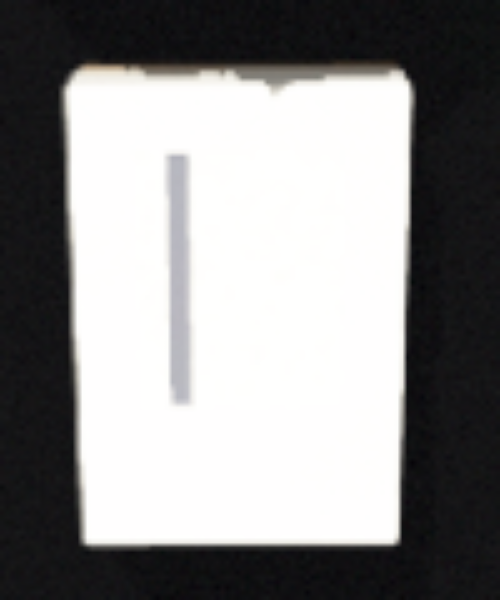

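Carton b is confirmed: white, mark up, no pink, centre (206,283). I descend 14.0 cm and grip.

>>> arm_command([
  [[4.0, 0.1, 0.3, 0], [4.0, 0, 0, 0], [3.0, 0, 0, 0], [1.6, 0, 0, 0], [0.9, 0, 0, 0], [0.4, 0, 0, 0], [0, 0, 0, 0]],
])

```text
time: 22.85
eef_pos: [0.5839, -0.3667, 0.0013]
tcp_rot: [0.661, 0.251, -0.661, 0.252]
contact_force: [-1.1, 0.3, 0.7]
opening: 0.939
```

>>> arm_command([
  [[0.1, 0, 0, 0], [0, 0, 0, 0], [0, 0, 0, 0], [0, 0, 0, 0], [0, 0, 0, 0]],
], grip=4.0, grip_force=40)

```text
time: 23.48
eef_pos: [0.584, -0.3669, 0.0004]
tcp_rot: [0.661, 0.251, -0.661, 0.252]
contact_force: [-0.3, 0.1, 5.3]
opening: 0.644
```

>>> arm_command([
  [[0, 0, 0, 0], [-1.0, 0, 0, 0], [-3.0, 0, 0, 0], [-5.0, 0, 0, 0], [-5.0, 0, 0, 0], [-5.0, 0, 0, 0], [0, 0, 0, 0]],
])

```text
time: 24.35
eef_pos: [0.5855, -0.368, 0.1955]
tcp_rot: [0.663, 0.248, -0.659, 0.255]
contact_force: [0.3, -0.5, -1.8]
opening: 0.647
```

```bash
python3 - <<'E'
from h import *
show()
im=optics.read_camera("wrist"); cv2.imwrite("pics/w11.png",im)
E
```

```text
t 24.35 tcp [ 0.5855 -0.368   0.1955] yawY -48.35 x [ 0.008 -0.007 -1.   ] z [-0.747 -0.665 -0.001] F [ 0.3 -0.5 -1.8] q [-0.71  0.34  1.57 -0.    1.22  0.14] op 0.647
```

View pics/w11.png

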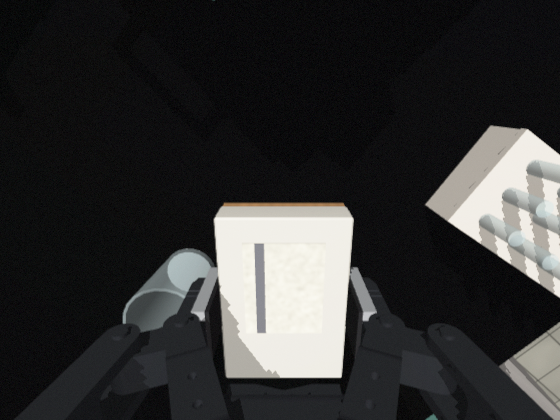

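```bash
python3 - <<'E'
from h import *
rows([0.535,0.086,0.195],np.radians(-83.8),10,start=(np.array([.5855,-.3675,.195]),np.radians(-48.35)))
E
```

```text
[[0.0, -3.72, -2.64, 0.062], [0.0, -3.88, -2.4, 0.062], [0.0, -4.02, -2.16, 0.062], [0.0, -4.15, -1.9, 0.062], [0.0, -4.26, -1.64, 0.062], [0.0, -4.35, -1.38, 0.062], [0.0, -4.43, -1.11, 0.062], [0.0, -4.49, -0.83, 0.062], [0.0, -4.53, -0.55, 0.062], [0.0, -4.56, -0.27, 0.062]]
```

>>> arm_command([
  [[0, -3.7, -2.6, 0.062], [0, -3.9, -2.4, 0.062], [0, -4.0, -2.2, 0.062], [0, -4.2, -1.9, 0.062], [0, -4.3, -1.6, 0.062], [0, -4.4, -1.4, 0.062], [0, -4.4, -1.1, 0.062], [0, -4.5, -0.8, 0.062], [0, -4.5, -0.6, 0.062], [0, -4.6, -0.3, 0.062], [0, 0, 0, 0], [0, 0, 0, 0]],
])

```text
time: 25.9
eef_pos: [0.5318, 0.0881, 0.1871]
tcp_rot: [-0.705, -0.038, 0.707, -0.038]
contact_force: [-0.2, -0.4, -1.5]
opening: 0.646
```

```bash
python3 - <<'E'
from h import *
show(); st=sensors.get_state()
import pickle; pickle.dump(st,open("st12.pkl","wb"))
im=optics.read_camera("wrist"); cv2.imwrite("pics/w12.png",im)
cv2.imwrite("pics/c12.png",cv2.resize(im[20:165,220:360],None,fx=4,fy=4,interpolation=cv2.INTER_CUBIC))
cv2.imwrite("pics/c12b.png",cv2.resize(im[195:395,200:370],None,fx=3,fy=3,interpolation=cv2.INTER_CUBIC))
E
```

```text
t 25.9 tcp [0.5318 0.0881 0.1871] yawY -83.83 x [-0.004 -0.    -1.   ] z [-0.994 -0.108  0.004] F [-0.2 -0.4 -1.5] q [-0.02  0.03  1.95 -0.    1.17  1.44] op 0.646
```

View pics/c12.png

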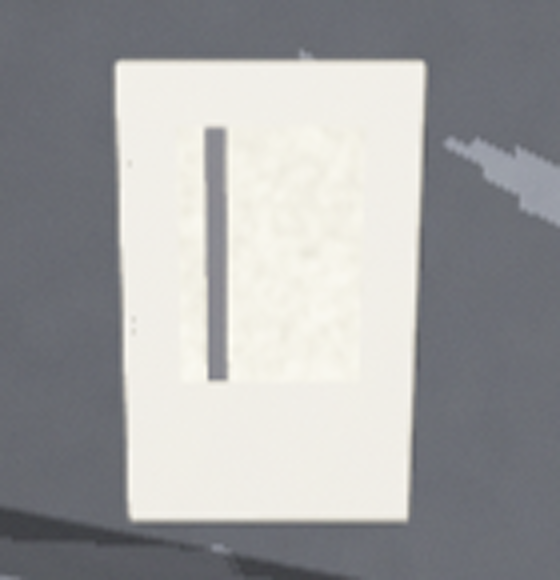

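View pics/c12b.png

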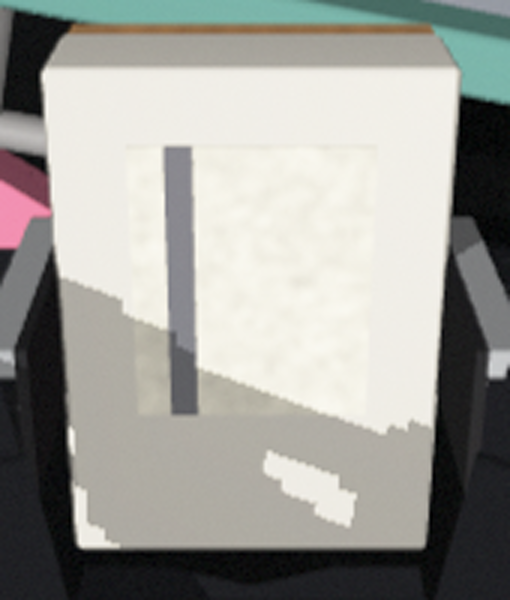

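```bash
python3 - <<'E'
from h import *
import pickle; st=pickle.load(open("st12.pkl","rb"))
c=lambda cs,f,r0,c0:[((a+.5)/f-.5+r0,(b+.5)/f-.5+c0) for a,b in cs]
M=axes(st)
for z in (.187,.190,.194):
  st["eef_pos"][2]=z
  p,h,r=fitrect("wrist",c([(62,116),(62,426),(520,408),(520,130)],4,20,220),.069,st)
  q,h2,r2=fitrect("wrist",c([(68,43),(68,460),(547,425),(547,77)],3,195,200),z+.0223,st)
  print(z,p,h,r,q,h2,r2); print((M.T@np.array([*(p-q),0])*100).round(2))
E
```

```text
0.187 [0.6183 0.0937] 6.2 [-0.7 -0.6 -0.8  0.5  0.7  0.6  0.8 -0.5] [0.533  0.0873] 6.2 [-0.8 -0.8 -1.   0.6  0.8  1.   1.  -0.8]
[-0.03  0.28 -8.55]
0.19 [0.6183 0.0936] 6.2 [ 0.3  0.3  0.3 -0.2 -0.2 -0.3 -0.3  0.2] [0.533  0.0873] 6.2 [-0.8 -0.8 -1.   0.6  0.8  1.   1.  -0.8]
[-0.03  0.29 -8.55]
0.194 [0.6183 0.0936] 6.2 [-0.3 -0.2 -0.4  0.2  0.3  0.2  0.4 -0.2] [0.533  0.0873] 6.2 [-0.8 -0.8 -1.   0.6  0.8  1.   1.  -0.8]
[-0.03  0.29 -8.55]
```

>>> arm_command([
  [[0, 0.1, -2.8, 0], [0, 0.1, -2.9, 0], [0, 0.1, -2.8, 0], [0, 0, 0, 0], [3.0, 0, 0, 0], [3.5, 0, 0, 0], [2.5, 0, 0, 0], [1.5, 0, 0, 0], [0.6, 0, 0, 0], [0, 0, 0, 0], [0, 0, 0, 0]],
])

```text
time: 27.32
eef_pos: [0.6188, 0.0943, 0.0797]
tcp_rot: [0.707, 0.038, -0.705, 0.038]
contact_force: [0.3, 0.5, -1.7]
opening: 0.646
```

```bash
python3 - <<'E'
from h import *
show(); st=sensors.get_state()
import pickle; pickle.dump(st,open("st13.pkl","wb"))
im=optics.read_camera("wrist"); cv2.imwrite("pics/w13.png",im)
cv2.imwrite("pics/c13.png",cv2.resize(im[180:235,205:365],None,fx=5,fy=5,interpolation=cv2.INTER_CUBIC))
E
```

```text
t 27.32 tcp [0.6188 0.0943 0.0797] yawY -83.88 x [ 0.002 -0.    -1.   ] z [-0.994 -0.107 -0.002] F [ 0.3  0.5 -1.7] q [-0.01  0.34  1.81 -0.    0.99  1.45] op 0.646
```

View pics/c13.png

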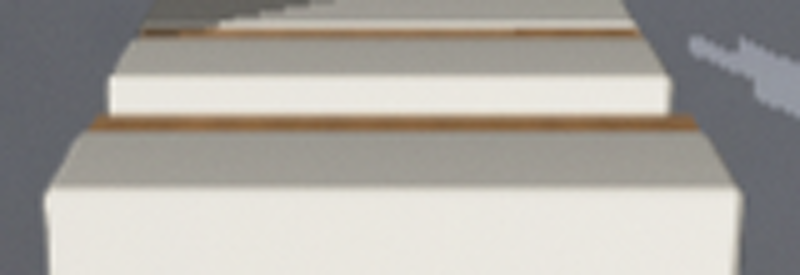

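```bash
python3 - <<'E'
from h import *
import pickle; st=pickle.load(open("st13.pkl","rb")); M=axes(st)
for z in (.077,.0785,.080):
  st["eef_pos"][2]=z
  mid=lambda l,r,z:(pix2z("wrist",l,z,st)+pix2z("wrist",r,z,st))/2
  a=mid((195,226.8),(195,339.2),.069); b=mid((218.2,214),(218.2,353.4),z+.0223)
  print(z,(M.T@(a-b)*1000).round(1),[np.linalg.norm(pix2z("wrist",(195,226.8),.069,st)-pix2z("wrist",(195,339.2),.069,st)).round(4),np.linalg.norm(pix2z("wrist",(218.2,214),z+.0223,st)-pix2z("wrist",(218.2,353.4),z+.0223,st)).round(4)])
E
```

```text
0.077 [30.3 -0.3 -0.6] [np.float64(0.0537), np.float64(0.0545)]
0.0785 [31.8 -0.3 -0.2] [np.float64(0.0543), np.float64(0.0545)]
0.08 [33.3 -0.3  0.2] [np.float64(0.0548), np.float64(0.0545)]
```

Aligned within 0.5 mm. Now I lower until contact.

>>> arm_command([
  [[0.4, 0, 0, 0], [0.2, 0, 0, 0], [0.1, 0, 0, 0], [0, 0, 0, 0], [0, 0, 0, 0]],
])

```text
time: 28.0
eef_pos: [0.6179, 0.0943, 0.0714]
tcp_rot: [0.706, 0.038, -0.706, 0.038]
contact_force: [-0.1, 0.2, -1.2]
opening: 0.647
```

>>> arm_command([
  [[0.1, 0, 0, 0], [0, 0, 0, 0], [0, 0, 0, 0]],
])

```text
time: 28.38
eef_pos: [0.6179, 0.0943, 0.0703]
tcp_rot: [-0.706, -0.038, 0.706, -0.038]
contact_force: [-0.2, 0.3, -2.5]
opening: 0.644
```

>>> arm_command([
  [[0.1, 0, 0, 0], [0, 0, 0, 0], [0, 0, 0, 0]],
])

```text
time: 28.75
eef_pos: [0.618, 0.0943, 0.0694]
tcp_rot: [0.706, 0.038, -0.706, 0.038]
contact_force: [0.8, -0.2, -1.3]
opening: 0.649
```

>>> arm_command([
  [[0.05, 0, 0, 0], [0, 0, 0, 0], [0, 0, 0, 0]],
])

```text
time: 29.12
eef_pos: [0.618, 0.0943, 0.0694]
tcp_rot: [0.706, 0.038, -0.706, 0.038]
contact_force: [-1.2, -0.3, 2.8]
opening: 0.644
```

Contact (force changed from -1.3 N to +2.8 N). I release and rise, then view.

>>> arm_command([
  [[0, 0, 0, 0], [0, 0, 0, 0], [0, 0, 0, 0], [-1.0, 0, 0, 0], [-3.0, 0, 0, 0], [-4.5, 0, 0, 0], [-4.5, 0, 0, 0], [0, 0, 3.0, 0], [0, 0, 5.0, 0], [0, 0, 0, 0]],
], grip=7.2)

```text
time: 30.38
eef_pos: [0.5348, 0.086, 0.198]
tcp_rot: [-0.705, -0.038, 0.707, -0.038]
contact_force: [0.7, 0.2, -0.4]
opening: 0.843
```

```bash
python3 - <<'E'
from h import *
show(); st=sensors.get_state()
im=optics.read_camera("wrist"); cv2.imwrite("pics/w14.png",im)
im=optics.read_camera("side"); cv2.imwrite("pics/s14.png",cv2.resize(im[190:290,230:340],None,fx=6,fy=6,interpolation=cv2.INTER_CUBIC))
rows([0.503,0.099,0.19],np.radians(-5.4),6)
E
```

```text
t 30.38 tcp [0.5348 0.086  0.198 ] yawY -83.87 x [-0.003  0.    -1.   ] z [-0.994 -0.107  0.003] F [ 0.7  0.2 -0.4] q [-0.03  0.02  1.93  0.    1.19  1.44] op 0.843
[[0.16, -0.28, 0.57, -0.228], [0.16, -0.4, 0.49, -0.228], [0.16, -0.5, 0.38, -0.228], [0.16, -0.58, 0.26, -0.228], [0.16, -0.62, 0.12, -0.228], [0.16, -0.63, -0.02, -0.228]]
```

View pics/w14.png

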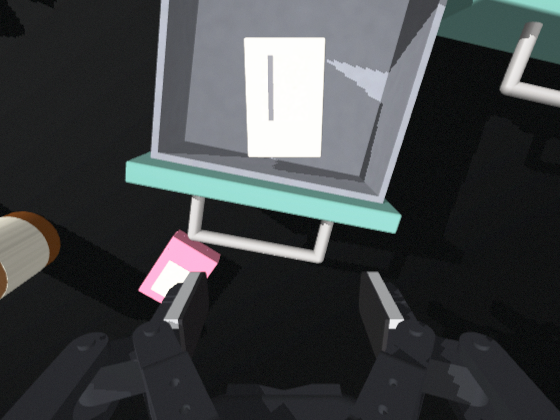

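View pics/s14.png

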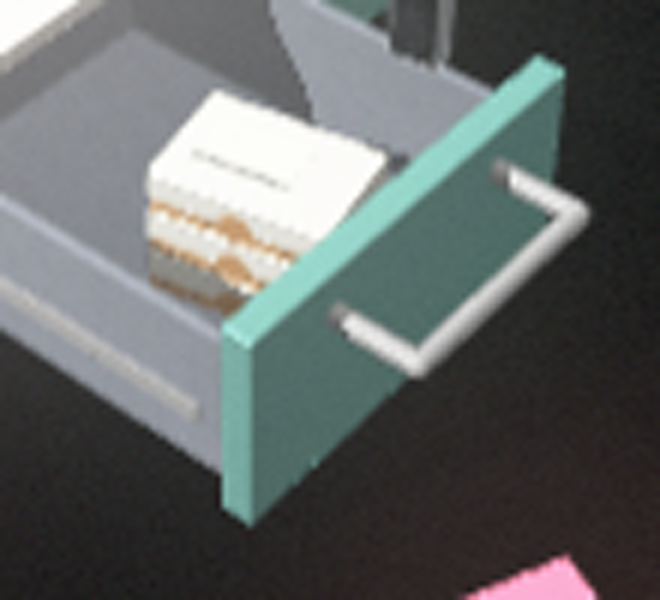

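The side view shows one straight pile of three, label up. Now I turn over the handle.

```bash
python3 - <<'E'
from h import *
rows([0.503,0.099,0.16],np.radians(-5.4),10)
E
```

```text
[[0.4, -0.17, 0.34, -0.137], [0.4, -0.21, 0.31, -0.137], [0.4, -0.25, 0.28, -0.137], [0.4, -0.29, 0.24, -0.137], [0.4, -0.32, 0.2, -0.137], [0.4, -0.35, 0.16, -0.137], [0.4, -0.36, 0.11, -0.137], [0.4, -0.38, 0.06, -0.137], [0.4, -0.38, 0.01, -0.137], [0.4, -0.38, -0.05, -0.137]]
```

>>> arm_command([
  [[0, -0.2, 0.3, -0.137], [0, -0.2, 0.3, -0.137], [0.4, -0.3, 0.3, -0.137], [0.4, -0.3, 0.2, -0.137], [0.5, -0.3, 0.2, -0.137], [0.5, -0.3, 0.2, -0.137], [0.5, -0.4, 0.1, -0.137], [0.5, -0.4, 0.1, -0.137], [0.5, -0.4, 0, -0.137], [0.5, -0.4, 0, -0.137], [0, 0, 0, 0], [0, 0, 0, 0]],
], grip=3.0)

```text
time: 31.98
eef_pos: [0.5034, 0.0988, 0.1616]
tcp_rot: [0.524, 0.475, -0.523, 0.476]
contact_force: [0.1, -0.3, -0.1]
opening: 0.354
```

```bash
python3 - <<'E'
from h import *
show(); st=sensors.get_state()
im=optics.read_camera("wrist"); cv2.imwrite("pics/w15.png",im)
print([(np.round(d["at"],1),round(d["conf"],2),np.round(pix2z("wrist",d["at"],.095,st),4)) for d in optics.place_of("wrist","drawer_q_handle")])
E
```

```text
t 31.98 tcp [0.5034 0.0988 0.1616] yawY -5.5 x [ 0.001 -0.    -1.   ] z [-0.096 -0.995 -0.   ] F [ 0.1 -0.3 -0.1] q [-0.   -0.    2.03 -0.    1.11  0.09] op 0.354
[(array([221. , 284.3]), 0.68, array([0.505 , 0.1036, 0.095 ]))]
```

View pics/w15.png

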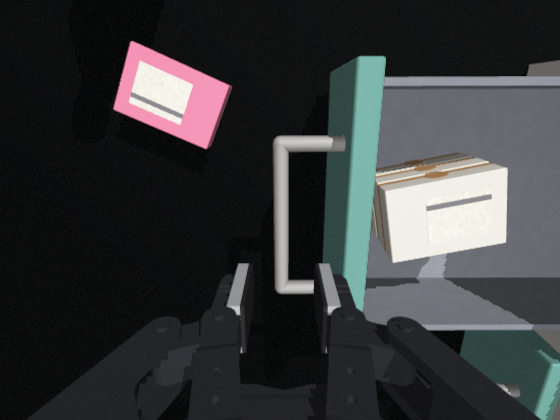

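The bar lies between the fingertips. I descend, grip and close slowly.

>>> arm_command([
  [[3.0, 0, 0, 0], [3.0, 0, 0, 0], [2.4, 0, 0, 0], [0, 0, 0, 0]],
])

```text
time: 32.58
eef_pos: [0.5008, 0.0988, 0.0751]
tcp_rot: [-0.522, -0.477, 0.524, -0.475]
contact_force: [-1.3, -0.5, -0.9]
opening: 0.35
```

>>> arm_command([
  [[0, 0, 0, 0], [0, 0, 0, 0], [0, 0, 0, 0], [0, 0.2, 0, 0], [0, 0.4, 0, 0], [0, 0.7, 0, 0], [0, 1.0, 0, 0], [0, 1.2, 0, 0], [0, 1.2, 0, 0], [0, 1.2, 0, 0], [0, 1.2, 0, 0], [0, 1.2, 0, 0], [0, 1.2, 0, 0], [0, 1.2, 0, 0], [0, 1.0, 0, 0], [0, 0.8, 0, 0], [0, 0.5, 0, 0], [0, 0.3, 0, 0], [0, 0, 0, 0]],
], grip=0, grip_force=30)

```text
time: 34.95
eef_pos: [0.6362, 0.0864, 0.078]
tcp_rot: [0.524, 0.475, -0.522, 0.477]
contact_force: [0.7, 0.8, 4.7]
opening: 0.099
```

>>> arm_command([
  [[0, 0.3, 0, 0], [0, 0.3, 0, 0], [0, 0.3, 0, 0], [0, 0.3, 0, 0], [0, 0.2, 0, 0], [0, 0.2, 0, 0], [0, 0.2, 0, 0], [0, 0, 0, 0], [0, 0, 0, 0]],
])

```text
time: 36.08
eef_pos: [0.6537, 0.0847, 0.0781]
tcp_rot: [0.524, 0.475, -0.522, 0.477]
contact_force: [0.5, 0.5, 5.3]
opening: 0.103
```

>>> arm_command([
  [[0, 0.15, 0, 0], [0, 0.15, 0, 0], [0, 0, 0, 0], [0, 0, 0, 0]],
])

```text
time: 36.58
eef_pos: [0.6566, 0.0845, 0.0781]
tcp_rot: [0.524, 0.475, -0.522, 0.476]
contact_force: [-0.3, 0.4, 6.3]
opening: 0.102
```

>>> arm_command([
  [[0, 0.15, 0, 0], [0, 0.15, 0, 0], [0, 0, 0, 0], [0, 0, 0, 0]],
])

```text
time: 37.08
eef_pos: [0.6568, 0.0844, 0.078]
tcp_rot: [-0.521, -0.477, 0.524, -0.475]
contact_force: [-7.7, 0.1, 10.4]
opening: 0.099
```

>>> arm_command([
  [[0, 0.15, 0, 0], [0, 0.15, 0, 0], [0, 0, 0, 0], [0, 0, 0, 0]],
])

```text
time: 37.58
eef_pos: [0.6568, 0.0844, 0.0779]
tcp_rot: [-0.519, -0.48, 0.527, -0.473]
contact_force: [-17.7, -0.1, 16.4]
opening: 0.101
```

It is at the stop (17 N, no motion). I ease off, open, lift and retreat.

>>> arm_command([
  [[0, -0.2, 0, 0], [0, -0.15, 0, 0], [0, 0, 0, 0]],
])

```text
time: 37.95
eef_pos: [0.6568, 0.0844, 0.078]
tcp_rot: [-0.522, -0.477, 0.524, -0.475]
contact_force: [-6.9, 0.2, 10.2]
opening: 0.104
```

>>> arm_command([
  [[0, 0, 0, 0], [0, 0, 0, 0], [0, 0, 0, 0], [-1.0, 0, 0, 0], [-3.0, 0, 0, 0], [-5.0, 0, 0, 0], [-4.0, -2.0, 0, 0], [0, -5.0, 0, 0], [0, -5.0, 0, 0], [0, -5.0, 0, 0], [0, -1.0, 4.0, 0], [0, 0, 5.0, 0], [0, 0, 5.0, 0], [0, 0, 5.0, 0], [0, 0, 5.0, 0], [0, 0, 5.0, 0], [0, 0, 5.0, 0], [0, 0, 0, 0]],
], grip=3.0)

```text
time: 40.2
eef_pos: [0.4467, -0.2405, 0.2078]
tcp_rot: [-0.524, -0.474, 0.524, -0.475]
contact_force: [-0.2, 1.4, 0.1]
opening: 0.351
```

```bash
python3 - <<'E'
from h import *
show()
im=optics.read_camera("top"); cv2.imwrite("pics/t16.png",im); cv2.imwrite("pics/t16c.png",cv2.resize(im[95:265,230:400],None,fx=3.5,fy=3.5,interpolation=cv2.INTER_CUBIC))
im=optics.read_camera("side"); cv2.imwrite("pics/s16.png",im)
for n,q,z in [("top","drawer_p_handle",.095),("top","drawer_q_handle",.095)]:
    print(q,[(np.round(d["at"],1),round(d["conf"],2),np.round(pix2z(n,d["at"],z),4)) for d in optics.place_of(n,q)])
E
```

```text
t 40.2 tcp [ 0.4467 -0.2405  0.2078] yawY -5.65 x [ 0.001 -0.001 -1.   ] z [-0.098 -0.995  0.001] F [-0.2  1.4  0.1] q [-0.69 -0.07  2.01 -0.    1.2  -0.6 ] op 0.351
drawer_p_handle [(array([209.3, 341. ]), 0.69, array([ 0.6361, -0.1106,  0.095 ])), (array([278.1, 189.9]), 0.31, array([0.438 , 0.3436, 0.095 ]))]
drawer_q_handle [(array([202.7, 272.1]), 0.76, array([0.6593, 0.0955, 0.095 ]))]
```

View pics/t16.png

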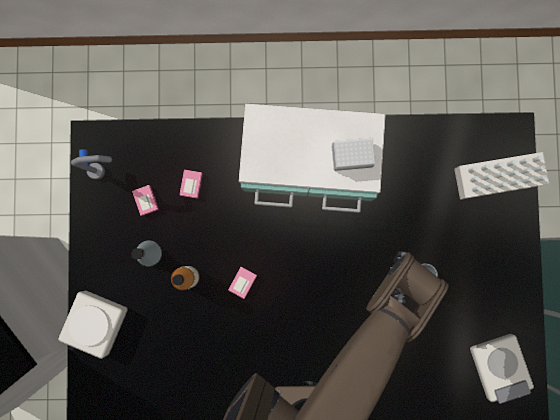

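View pics/t16c.png

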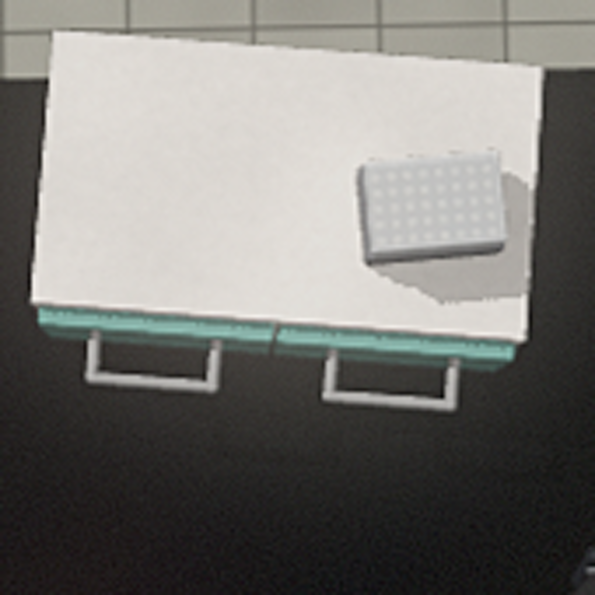

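View pics/s16.png

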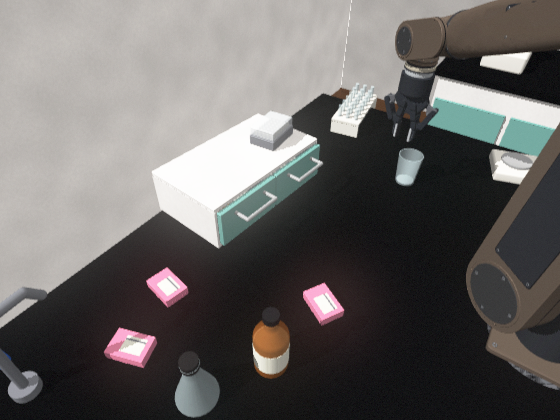

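Both fronts are flush, the handles are at their shut places, and the bottle, beaker, flask and tip box look unmoved. The arm is clear, so I hand in.

```bash
python3 -c "
from plant import ctrl; print(ctrl.sign_off())"
```

```text
the job is handed in; nothing more can be done
None
```

The job is done and handed in at about 40 s of the 72 s allowed, with the arm clear of everything.

- **First drawer:** I pushed the right-hand drawer, which had been left open, to its stop. It stopped moving at 13 N.
- **Second drawer:** the freed left-hand drawer came out about 155 mm with little force.
- **Pile:** both white cartons went onto the carton in the drawer, label side up. Each was lowered until it was carried from below, then released. Just before the last release the top carton was within about 0.5 mm of the one beneath, and afterwards the pile looked straight in the side and wrist pictures.
- **Closing:** I closed the left drawer slowly, at about 16–24 mm/s over the last 20 mm. The push ended at 17.7 N against the stop with no further motion.

**Last checks:** the final pictures show both fronts flush and the bottle, beaker, flask, tip box and pink look-alikes where they stood. The pile was not visible after closing, so I did not see it again once the drawer was shut.

**Disagreements along the way:**
- The top camera was about 3 mm off the wrist camera, so I used the wrist camera for grasping and placing.
- The first placing estimate for carton a was 2.4 mm off to the side. I corrected it before setting the carton down.

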